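# Put the groceries away: lay the cartons flat and stow the tins in the drawer

## Task

Put the delivered groceries away. Tip each of the two tall cartons over the front edge of the low wooden tray, so that both lie flat on their backs on the tray, printed fronts up, and slide them home until their tops rest against the rail at the tray's far side. Pull the drawer of the small cabinet wide open, stand every food tin upright on the floor of the drawer, then push the drawer fully shut; do not knock over or shift the salt mill and the red-lidded jar.

Things in the scene. Friction and masses are not known exactly. Their poses are not given: they have to be found in the camera images.
- tray_edge (a point): Low wooden lay-flat tray, fixed to the worktop: a board 195 mm deep (away from the robot), 260 mm wide, 14 mm thick, with a rail 12 mm high and 8 mm thick along its far edge. The point is the middle of its front edge (facing the robot), at worktop height; x points across the tray to the far rail, y left along the front edge, z up.
- carton_red_mid (a point): Centre of a tall red carton, 80 deep (x) x 100 wide (y) x 170 mm tall (z), 0.2-0.42 kg. It starts upright before the tray, foot 5 to 40 mm short of the front edge, printed front (pale panel, -x face) to the robot, back (+x) to the tray, z up. Glossy (friction 0.18): pushed near its top it slides up to the tray's edge, which blocks its foot, then tips over it.
- carton_blue_mid (a point): Tall blue glossy carton, same size, weight, friction, axes and starting attitude as the red one, standing beside it; the two centres are about 120 mm apart and either one may be on the left.
- unit_drawer0 (a joint): How far the drawer of the small cabinet is pulled out, m: 0 fully shut, 0.134 fully open. It slides straight out of the cabinet's front with a light drag of a few newtons.
- unit_drawer0_handle (a point): Drawer handle: middle of a steel bar 11 mm thick, 120 mm long, running left-right, 77 mm above the worktop, 35 mm (centre line) before the drawer's front. x points into the cabinet (the drawer opens along -x), y left, z up. The cabinet, fixed, is pale wood, 200 deep x 280 wide x 115 mm high; the white drawer front is 274 mm wide, its top 102 mm above the worktop.
- drawer_floor (a point): Middle of the drawer's inner floor, upper face, 22 mm above the worktop; moves with the drawer, 133 mm behind the handle bar. x points into the cabinet, y left, z up. Inside: 155 mm (x) by 238 mm (y), walls 71 mm high. Fully open, x = -77 to +50 mm is clear of the cabinet's top. A 72 mm tin standing in it passes 9 mm under that top as the drawer shuts.
- mill_mid (a point): Bystander: salt mill, glass with a grey cap, 44 mm across, 90 mm tall, loose, standing upright; the point is its centre (45 mm up).
- jar_mid (a point): Bystander: glass jar with a red lid, 64 mm across, 97 mm tall, loose, standing upright; the point is 48 mm up on its axis.
- tin_a_mid (a point): One of four food tins, of which two or three are present (green label, gold lid): upright cylinder 57 mm across and 72 mm tall, 0.18 kg, standing on the worktop between cabinet and cartons; the point is its centre (36 mm up), z up along its axis. It may be absent.
- tin_b_mid (a point): One of four food tins, of which two or three are present (green and cream label, silver lid): upright cylinder 57 mm across and 72 mm tall, 0.18 kg, standing on the worktop between cabinet and cartons; the point is its centre (36 mm up), z up along its axis. It may be absent.
- tin_c_mid (a point): One of four food tins, of which two or three are present (green label, gold lid): upright cylinder 57 mm across and 72 mm tall, 0.18 kg, standing on the worktop between cabinet and cartons; the point is its centre (36 mm up), z up along its axis. It may be absent.
- tin_d_mid (a point): One of four food tins, of which two or three are present (green and cream label, silver lid): upright cylinder 57 mm across and 72 mm tall, 0.18 kg, standing on the worktop between cabinet and cartons; the point is its centre (36 mm up), z up along its axis. It may be absent.
Mind the look-alikes: they are no part of the job. Leave any purple look-alike of the part that bears tin_b_mid alone. Leave any pink look-alike of the part that bears tin_d_mid alone.

How it is judged:
On the way, in this order (a step that is already met when the one before it is completed fails the run):
1. the drawer has been pulled wide open (value of joint unit_drawer0 above 0.1 m), for 0.2 s.
2. every tin stands upright in the open drawer (value of joint unit_drawer0 above 0.07 m and x of tin_a_mid in the frame of drawer_floor between -0.06 and 0.06 m and y of tin_a_mid in the frame of drawer_floor between -0.1 and 0.1 m and z of tin_a_mid in the frame of drawer_floor between 0.03 and 0.042 m and angle between each of tin_a_mid, tin_b_mid, tin_c_mid, tin_d_mid's own z axis and vertical below 0.15 rad and x of tin_b_mid in the frame of drawer_floor between -0.06 and 0.06 m and y of tin_b_mid in the frame of drawer_floor between -0.1 and 0.1 m and z of tin_b_mid in the frame of drawer_floor between 0.03 and 0.042 m and x of tin_c_mid in the frame of drawer_floor between -0.06 and 0.06 m and y of tin_c_mid in the frame of drawer_floor between -0.1 and 0.1 m and z of tin_c_mid in the frame of drawer_floor between 0.03 and 0.042 m and x of tin_d_mid in the frame of drawer_floor between -0.06 and 0.06 m and y of tin_d_mid in the frame of drawer_floor between -0.1 and 0.1 m and z of tin_d_mid in the frame of drawer_floor between 0.03 and 0.042 m), for 0.2 s.
At the end, for the whole second after the job is handed in: Both cartons lie on the tray on their backs (0.14 rad), tops to the far rail (0.35 rad), slid home to within 10 mm of it, within 100 mm of the middle line; every tin present stands upright (0.15 rad) on the drawer floor; the drawer is shut to 6 mm (angle between each of carton_red_mid, carton_blue_mid's own x axis and vertical above 3 rad and x of carton_red_mid in the frame of tray_edge between 0.092 and 0.112 m and y of carton_red_mid in the frame of tray_edge between -0.1 and 0.1 m and z of carton_red_mid in the frame of tray_edge between 0.048 and 0.062 m and angle between the z axis of each of carton_red_mid, carton_blue_mid and the x axis of tray_edge, either way round below 0.35 rad and x of carton_blue_mid in the frame of tray_edge between 0.092 and 0.112 m and y of carton_blue_mid in the frame of tray_edge between -0.1 and 0.1 m and z of carton_blue_mid in the frame of tray_edge between 0.048 and 0.062 m and x of tin_a_mid in the frame of drawer_floor between -0.06 and 0.06 m and y of tin_a_mid in the frame of drawer_floor between -0.1 and 0.1 m and z of tin_a_mid in the frame of drawer_floor between 0.03 and 0.042 m and angle between each of tin_a_mid, tin_b_mid, tin_c_mid, tin_d_mid's own z axis and vertical below 0.15 rad and x of tin_b_mid in the frame of drawer_floor between -0.06 and 0.06 m and y of tin_b_mid in the frame of drawer_floor between -0.1 and 0.1 m and z of tin_b_mid in the frame of drawer_floor between 0.03 and 0.042 m and x of tin_c_mid in the frame of drawer_floor between -0.06 and 0.06 m and y of tin_c_mid in the frame of drawer_floor between -0.1 and 0.1 m and z of tin_c_mid in the frame of drawer_floor between 0.03 and 0.042 m and x of tin_d_mid in the frame of drawer_floor between -0.06 and 0.06 m and y of tin_d_mid in the frame of drawer_floor between -0.1 and 0.1 m and z of tin_d_mid in the frame of drawer_floor between 0.03 and 0.042 m and value of joint unit_drawer0 below 0.006 m); the robot touches nothing.
It fails at once if the salt mill or the jar is tipped over or shifted by more than 4 cm (distance of any of mill_mid, jar_mid from where it was at the start of the episode above 0.04 m or angle between any of mill_mid, jar_mid's own z axis and vertical above 0.5 rad).
Of tin_a, tin_b, tin_c, tin_d only 2 to 3 are there at a start; the rules pass over those that are not, and their reading is None.
At some moment in a run one of tin_a, tin_b, tin_c, tin_d may be knocked a few centimetres aside while the robot is not near it.
It also fails if it takes over 200 s, if anything falls off the work surface, if the arm or the gripper's body presses on something with over 40 N, if the wrist force passes 120 N, or if a joint passes its speed limit or range.

## Robot

A 7-joint arm with a two-finger parallel gripper is mounted at the origin on a cart in front of the work surface, level with it; the furniture and walls round the work are solid. World frame = base frame: x ahead of the robot, y to its left, z up, the work surface at z = 0. Lengths are in m, angles in rad, forces in N, time in s.
With the tool pointing down it reaches from about 0.4 to 0.85 m from the base axis. Payload 10.4 kg.
Tool frame: the origin (TCP) lies between the finger pads; the fingertips stand 22 mm ahead of it and the grasp point (between the pads) lies 3 mm ahead of it; z points along the fingers, y is the line along which they close (so a half turn about z gives the same grasp; the last joint's range is limited). The gripper opens to 85 mm and grips with 20 to 120 N. Pads are 22 mm wide; open, the fingers measure 114 mm over their backs; the gripper's body (76 mm by 85 mm) begins 54 mm behind the grasp point. The pads swing forward as they close: fully open they stand 13 mm farther back than shut.
Start: joints at [-1.321, 0.332, -0.065, 1.46, 0.022, 1.35, -0.088], TCP at [0.168, 0.602, 0.253] pointing down, gripper open.
Joint ranges: [-2.6, 2.6], [-0.5, 2.12], [-1.47, 1.34], [0.16, 2.42], [-1.27, 4.41], [0.06, 2.06], [-2.6, 2.6]. Speed limits (rad/s): [2.22, 2.22, 2.79, 2.79, 3.14, 3.14, 3.14].

## Interface

Orientations are given as a unit quaternion [x, y, z, w].
In Python, from workcell import manip, camera, ticket, boxes_of, outline_of gives the robot as it stands.
- The arm moves only by the tool carry_out, never from a script. Its argument "deltas" is a list of rows, each a list of 5 numbers: the shift along the tool's x, y, z as a fraction of full scale, then the turn about the tool's z as a fraction of full scale, then the opening, from -1 (shut) to 1 (fully open), so that 0 is half open. In form: [[tx, ty, tz, spin, gripper], ...]. A call has 1 to 20 rows; each row is the pose to reach, as a shift and turn from the pose commanded when the call began, along the tool's axes at that moment; what a row does not reach only later rows make up. Full scale, the value 1, is 150 mm for a shift and 30 degrees for a turn. A row lasts 1/8 s, in which the tool goes at most 62.5 mm and 10.7 degrees, less where a joint would pass 70% of its speed; a pose out of reach is approached as far as the arm can. A call with a number of a shift or a turn outside -1 to 1 is refused whole. A call with a gripper value outside its range is refused whole. The fingers move at their own pace and stop on an object; "force" is the grip in N (left out, the last holds). Time passes only in rows, so rows that repeat a pose let the fingers close. It gives the time, the measured TCP pose, the force, the opening and the grip force at its end, in the units of the state.
- manip.get_obs(): the state, without advancing time (a new reading comes with each control period).
- camera(name): name is "scene" or "top"; returns a dict with "img" (420x560x3 uint8, red, green, blue), "depth" (420x560 float32, m along the optical axis (not along the pixel's ray), 0 where there is no reading), "vertical_fov" (degrees; the focal length in pixels is half the picture's height over the tangent of half this angle, whatever the lens; pixels are square), "cx", "cy" (the principal point, pixels), "R" (3x3) and "t" (3): a world point X has camera coordinates R X + t. Camera axes: x right, y down, z forward; pixel columns grow to the right and rows downward; lengths in m; the calibration is good to about 2 mm. A picture is of the moment at which its call begins.
- ticket.hand_in(): hands the job in; it is judged then, once.
Trained networks look in a picture, given as the dict that the camera call returned (one of the last four; its "shot" number tells which), for a name from the list of things; names that differ only in an ending like _2 or _b are one class to them, and where a whole thing is asked for, a point or a joint stands for the part that bears it (a point fixed in the world has none). Each returns a list of dicts, best first, with "conf" (0 to 1); they miss things now and then, are a little off and sometimes report something else, mostly with a low value. They report only what shows in the picture. A call takes as long as a camera call. They do not tell look-alikes from the thing itself.
- boxes_of(query, picture): "position" ([x, y, z] in m, in world coordinates, good to about 4 mm: the middle of the surface that is visible of it).
- outline_of(query, picture): "region" (420x560 bool, what is visible of it).
The state is a dict: "clock": time; "joint_pos": joint angles; "joint_velocities": joint speeds; "tau": joint torques, N m; "position": TCP position; "ee_rot": TCP orientation; "ft_force": force on the tool from outside, world axes, zero at the start; "torque": the same for the moment, N m; "grip_width": opening from 0.0 (shut) to 1.0 (fully open); "grasp_force": force on a finger pad.
Only numpy, scipy, OpenCV 4.12 (cv2) and the standard library are available. Lean on these libraries where they do the work, as an engineer would, in place of code of your own. Each camera call takes 0.05 s, during which the arm holds its last target. There are 200 camera calls.

## Working session

There is one attempt and no reset: what is moved stays moved. The work goes in short steps, Python scripts to look and compute and a tool call to move; the robot and the scene stay as the last step left them, time stands still between calls to the robot, and variables do not carry over. Pictures are saved under pics/ and viewed, at most 14 in all, crops included, and the job is handed in when it is done.

Besides the shell and the picture viewer there is one more tool, called after "Request:" as a command line: name --pt "numbers of a row" for each row, then --argument value for the rest. carry_out: Moves the arm, as the interface text tells. Its arguments: {"type":"object","properties":{"deltas":{"type":"array","items":{"type":"array","items":{"type":"number"}}},"force":{"type":"number"}},"required":["deltas"]}

```bash
mkdir -p pics; cat > h.py <<'E'
from workcell import manip, camera, ticket, boxes_of, outline_of
import numpy as np, cv2
from scipy.spatial.transform import Rotation as Ro
def save(c,n): cv2.imwrite('pics/'+n,c['img'][:,:,::-1])
def cloud(c):
    f=210/np.tan(np.radians(c['vertical_fov'])/2); v,u=np.mgrid[:420,:560]; d=c['depth']
    P=np.stack([(u-c['cx'])*d/f,(v-c['cy'])*d/f,d],-1)
    return (P-c['t'])@np.array(c['R'])   # R^T (P-t)
def st():
    o=manip.get_obs(); R=Ro.from_quat(o['ee_rot']).as_matrix()
    print('t',o['clock'],'p',np.round(o['position'],4),'F',np.round(o['ft_force'],1),'w',o['grip_width'],'gf',o['grasp_force'])
    print('R',np.round(R,3).tolist()); return o
E
python3 - <<'E'
from h import *
st()
a=camera('scene');b=camera('top')
im=np.vstack([a['img'],b['img']]);
save(a,'s0.png');save(b,'t0.png')
for n,c in(('scene',a),('top',b)):
    print(n,'t',np.round(c['t'],3),np.round(c['R'],2).tolist(),c['vertical_fov'])
    for q in ['tin_a_mid','tin_b_mid','mill_mid','jar_mid','carton_red_mid','carton_blue_mid','unit_drawer0_handle']:
        print(q,[(np.round(x['position'],3).tolist(),round(x['conf'],2)) for x in boxes_of(q,c)])
E
```

```text
t 0.0 p [0.1683 0.6016 0.2525] F [-0.5 -1.3  0.6] w 0.9987621067740143 gf 0.0
R [[-0.963, 0.269, -0.0], [0.269, 0.963, -0.001], [-0.0, -0.001, -1.0]]
scene t [-0.401  0.21   1.135] [[0.84, -0.54, -0.02], [-0.26, -0.38, -0.89], [0.47, 0.75, -0.46]] 53.81287511645513
tin_a_mid [([0.415, 0.28, 0.126], 0.55)]
tin_b_mid [([0.449, 0.011, 0.056], 0.94), ([0.553, 0.034, 0.048], 0.71)]
mill_mid [([0.651, -0.064, 0.049], 0.85)]
jar_mid [([0.656, 0.002, 0.063], 0.68), ([0.651, -0.066, 0.046], 0.32)]
carton_red_mid [([0.431, 0.118, 0.107], 0.88)]
carton_blue_mid [([0.416, 0.277, 0.124], 0.89)]
unit_drawer0_handle [([0.6, -0.336, 0.069], 0.89)]
top t [0.008 0.518 1.153] [[-0.0, -1.0, -0.0], [-0.98, 0.0, -0.2], [0.2, 0.0, -0.98]] 55.17572617233717
tin_a_mid []
tin_b_mid [([0.558, 0.046, 0.066], 0.75), ([0.458, 0.025, 0.069], 0.66), ([0.662, 0.021, 0.096], 0.18)]
mill_mid [([0.653, -0.049, 0.074], 0.56), ([0.597, -0.305, 0.081], 0.3), ([0.546, -0.058, 0.07], 0.28)]
jar_mid []
carton_red_mid [([0.448, 0.163, 0.17], 0.76)]
carton_blue_mid [([0.446, 0.283, 0.172], 0.64)]
unit_drawer0_handle [([0.602, -0.311, 0.086], 0.69)]
```

View pics/s0.png

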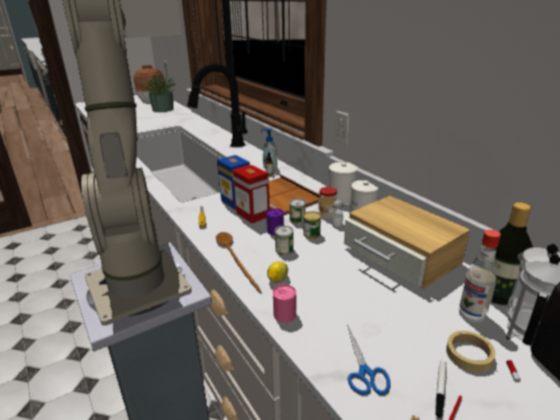

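View pics/t0.png

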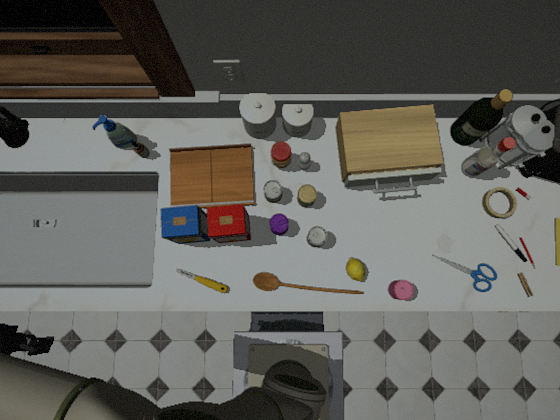

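The top view shows two silver-lidded tins at (273,190) and (316,236) and a gold one at (306,196). The possible confusions are the purple look-alike at (279,223), the pink one at (402,290), the red-lidded jar at (281,152) and the mill at (305,160). Cartons are blue at (182,223) and red at (228,222), the tray is at (212,175), and the drawer handle at (395,188).

```bash
python3 - <<'E'
from h import *
a=camera('scene');b=camera('top')
ca=cv2.resize(a['img'][170:270,200:400],(800,400),interpolation=cv2.INTER_CUBIC)
cb=cv2.resize(b['img'][140:250,225:445],(400,200),interpolation=cv2.INTER_CUBIC)
cv2.imwrite('pics/c0.png',np.vstack([ca,np.hstack([cb,cb*0])])[:,:,::-1])
P=cloud(b)
def fitc(u,v,r,zlo,zhi,n):
    Q=P[v-r:v+r,u-r:u+r].reshape(-1,3); Q=Q[(Q[:,2]>zlo)&(Q[:,2]<zhi)]
    c,rad=cv2.minEnclosingCircle(Q[:,:2].astype(np.float32)); print(n,len(Q),'mean',np.round(Q.mean(0),3),'circ',np.round(c,3),round(rad,4))
fitc(273,190,13,.064,.08,'silver1');fitc(306,196,13,.064,.08,'gold');fitc(316,236,13,.064,.08,'silver2');fitc(279,223,13,.064,.08,'purple');fitc(402,290,15,.064,.08,'pink')
fitc(281,152,15,.088,.105,'jar');fitc(305,160,10,.08,.1,'mill')
def rect(m,n):
    Q=P[m]; r=cv2.minAreaRect(Q[:,:2].astype(np.float32)); print(n,len(Q),np.round(r[0],3),np.round(r[1],3),round(r[2],1),'z',np.round(np.median(Q[:,2]),3))
    print(np.round(cv2.boxPoints(r),3).tolist())
X,Y,Z=P[...,0],P[...,1],P[...,2]
I=b['img'].astype(int); v,u=np.mgrid[:420,:560]
top=(abs(Z-.17)<.008)&(v<250)&(v>195)
rect(top&(I[...,2]>I[...,0]+20)&(u<210),'blue');rect(top&(I[...,0]>I[...,2]+30)&(u>203)&(u<255),'red')
rect((abs(Z-.115)<.006)&(u>330)&(u<445)&(v<185),'cab')
rect((Z>.009)&(Z<.035)&(u>165)&(u<258)&(v<206)&(v>140)&(I[...,0]>I[...,2]+30),'tray')
rect((Z>.066)&(Z<.09)&(u>370)&(u<420)&(v<200)&(v>180),'handle')
rect((Z>.06)&(Z<.106)&(u>335)&(u<445)&(v<190)&(v>160),'front')
E
```

```text
silver1 275 mean [0.567 0.046 0.069] circ [0.566 0.047] 0.0291
gold 280 mean [ 0.552 -0.056  0.07 ] circ [ 0.553 -0.056] 0.0291
silver2 298 mean [ 0.428 -0.085  0.069] circ [ 0.427 -0.084] 0.0285
purple 287 mean [0.465 0.027 0.069] circ [0.465 0.027] 0.0284
pink 322 mean [ 0.272 -0.327  0.069] circ [ 0.273 -0.327] 0.0286
jar 323 mean [0.676 0.021 0.096] circ [0.677 0.022] 0.0308
mill 84 mean [ 0.66  -0.049  0.086] circ [ 0.661 -0.049] 0.0159
blue 997 [0.454 0.292] [0.08 0.1 ] 5.8 z 0.17
[[0.4090000092983246, 0.3370000123977661], [0.4189999997615814, 0.23800000548362732], [0.49900001287460327, 0.2460000067949295], [0.48899999260902405, 0.34599998593330383]]
red 1102 [0.457 0.168] [0.08  0.101] 5.8 z 0.17
[[0.41200000047683716, 0.21400000154972076], [0.421999990940094, 0.11400000005960464], [0.5019999742507935, 0.12200000137090683], [0.4909999966621399, 0.22200000286102295]]
cab 5928 [ 0.717 -0.302] [0.219 0.339] 1.0 z 0.115
[[0.6050000190734863, -0.1340000033378601], [0.6110000014305115, -0.4729999899864197], [0.8299999833106995, -0.4690000116825104], [0.8240000009536743, -0.13099999725818634]]
tray 4453 [0.62 0.24] [0.193 0.259] 3.5 z 0.014
[[0.515999972820282, 0.3630000054836273], [0.531000018119812, 0.10499999672174454], [0.7239999771118164, 0.11699999868869781], [0.7089999914169312, 0.375]]
handle 199 [ 0.572 -0.315] [0.035 0.129] 2.3 z 0.081
[[0.5519999861717224, -0.25099998712539673], [0.5569999814033508, -0.3799999952316284], [0.5920000076293945, -0.3779999911785126], [0.5870000123977661, -0.25]]
front 1104 [ 0.601 -0.306] [0.283 0.085] 86.9 z 0.094
[[0.5509999990463257, -0.4449999928474426], [0.6359999775886536, -0.4490000009536743], [0.6510000228881836, -0.16699999570846558], [0.5669999718666077, -0.16200000047683716]]
```

View pics/c0.png

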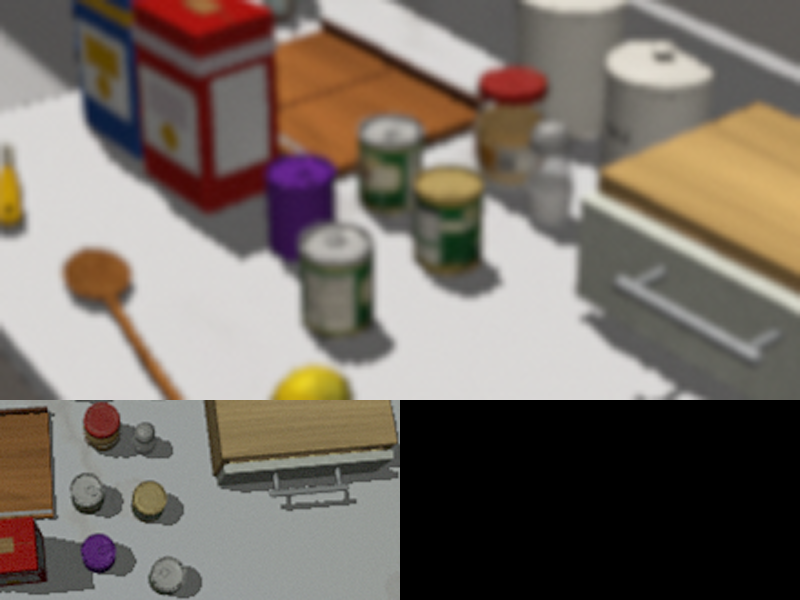

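Three tins are present: silver lids at (0.566,0.047) and (0.427,-0.084), gold at (0.553,-0.056). The purple cylinder at crop (300,205) is the look-alike and stays. Now for a precise cabinet heading and a planner.

```bash
cat >> h.py <<'E'
def plan(wps,start=None):
    """wps: world (x,y,z,yaw_deg of tool y). prints tool-frame fractions per call"""
    if start is None:
        o=manip.get_obs(); R=Ro.from_quat(o['ee_rot']).as_matrix(); p=np.array(o['position']); yaw=np.degrees(np.arctan2(R[1,1],R[0,1]))
        print('now',np.round(p,4),'yaw',round(yaw,1),'t',o['clock'],'F',np.round(o['ft_force'],1))
    else: p=np.array(start[:3]);yaw=start[3]
    for w in wps:
        while True:
            c,s=np.cos(np.radians(yaw)),np.sin(np.radians(yaw))
            A=np.array([[-s,c,0],[c,s,0],[0,0,-1.]])  # rows-> cols: x=(-s... 
            ex,ey,ez=np.array([-s,c,0]),np.array([c,s,0]),np.array([0,0,-1.])
            if np.dot(np.cross(ex,ey),ez)<0: ex=-ex
            d=np.array(w[:3])-p; f=np.array([d@ex,d@ey,d@ez])/.15; sp=(yaw-w[3])/30
            k=max(1,abs(f).max(),abs(sp)); f=np.round(f/k,3); q=np.round(sp/k,3)
            print(f.tolist(),q,'->',end=' ')
            p=p+.15*(f[0]*ex+f[1]*ey+f[2]*ez); yaw-=30*q; print(np.round(p,3),round(yaw,1))
            if k<=1: break
E
python3 - <<'E'
from h import *
b=camera('top');P=cloud(b);I=b['img'].astype(int); v,u=np.mgrid[:420,:560]
X,Y,Z=np.moveaxis(P,-1,0)
m=(abs(Z-.115)<.006)&(u>330)&(u<445)&(v<180)&(X>.58)&(Y<-.15)&(Y>-.47)&(I[...,0]>I[...,2]+30)
Q=P[m][:,:2].astype(np.float32);r=cv2.minAreaRect(Q);print(len(Q),r,np.round(cv2.boxPoints(r),3).tolist())
# front edge
ys=np.arange(-.41,-.19,.01);E=[[Q[abs(Q[:,1]-y)<.006,0].min(),y] for y in ys];k=np.polyfit(ys,[e[0] for e in E],1);print('edge slope deg',np.degrees(np.arctan(k[0])),np.polyval(k,-.315))
m=(Z>.066)&(Z<.09)&(u>365)&(u<425)&(v<203)&(v>186)
Q=P[m];print(Q.min(0),Q.max(0));k=np.polyfit(Q[:,1],Q[:,0],1);print(k,np.degrees(np.arctan(k[0])))
for y in np.arange(-.38,-.24,.01):
    q=Q[abs(Q[:,1]-y)<.005]; print(round(y,3),len(q),np.round([q[:,0].min(),q[:,0].max(),q[:,2].max()],3) if len(q) else '')
plan([(.40,.45,.25,50),(.47,.2,.25,10),(.48,-.15,.25,2)])
E
```

```text
5709 ((0.7103212475776672, -0.3019407391548157), (0.18756389617919922, 0.28259041905403137), 4.864774227142334) [[0.6050000190734863, -0.16899999976158142], [0.6290000081062317, -0.45100000500679016], [0.8159999847412109, -0.4350000023841858], [0.7919999957084656, -0.15299999713897705]]
edge slope deg -5.15676236328102 0.6186364941648144
[ 0.55257084 -0.37915244  0.07516274] [ 0.56860352 -0.25091045  0.08947125]
[-0.070748    0.53919577] -4.046818964530405
-0.38 5 [0.563 0.568 0.081]
-0.37 9 [0.562 0.567 0.087]
-0.36 9 [0.561 0.568 0.087]
-0.35 13 [0.56  0.567 0.086]
-0.34 12 [0.559 0.569 0.086]
-0.33 16 [0.559 0.568 0.086]
-0.32 9 [0.559 0.566 0.085]
-0.31 13 [0.557 0.565 0.086]
-0.3 14 [0.556 0.565 0.084]
-0.29 11 [0.555 0.565 0.086]
-0.28 13 [0.553 0.562 0.087]
-0.27 15 [0.553 0.565 0.086]
-0.26 16 [0.553 0.568 0.089]
-0.25 5 [0.553 0.559 0.084]
-0.24 0 
now [0.1684 0.6019 0.2533] yaw 74.4 t 0.95 F [ 0.5 -0.2  0.1]
[-1.0, -0.318, 0.013] 0.462 -> [0.3   0.516 0.251] 60.5
[-0.796, -0.052, 0.009] 0.35 -> [0.4  0.45 0.25] 50.0
[-1.0, -0.684, 0.0] 0.934 -> [0.449 0.275 0.25 ] 22.0
[-0.516, -0.058, 0.0] 0.4 -> [0.47 0.2  0.25] 10.0
[-1.0, -0.147, 0.0] 0.115 -> [0.474 0.048 0.25 ] 6.5
[-1.0, -0.086, 0.0] 0.115 -> [ 0.479 -0.102  0.25 ] 3.1
[-0.32, -0.008, 0.0] 0.036 -> [ 0.48 -0.15  0.25] 2.0
```

Request:
carry_out --pt "-1 -0.32 0.01 0.46 0" --pt "-1 -0.32 0.01 0.46 0" --pt "-1 -0.32 0.01 0.46 0" --pt "-1 -0.32 0.01 0.46 -0.4"

```text
clock: 1.45
position: [0.303, 0.5133, 0.2521]
ee_rot: [0.257, 0.967, 0.0, 0.001]
ft_force: [0.1, -0.3, 0.3]
grip_width: 0.306
grasp_force: 0.0
```

Request:
carry_out --pt "-0.8 -0.05 0.01 0.35 -0.4" --pt "-0.8 -0.05 0.01 0.35 -0.4" --pt "-0.8 -0.05 0.01 0.35 -0.4"

```text
clock: 1.82
position: [0.4045, 0.4467, 0.2503]
ee_rot: [0.345, 0.939, -0.0, 0.001]
ft_force: [-0.5, 0.9, 0.0]
grip_width: 0.304
grasp_force: 0.0
```

Request:
carry_out --pt "-1 -0.68 0 0.93 -0.4" --pt "-1 -0.68 0 0.93 -0.4" --pt "-1 -0.68 0 0.93 -0.4" --pt "-1 -0.68 0 0.93 -0.4"

```text
clock: 2.33
position: [0.4512, 0.2723, 0.2509]
ee_rot: [0.561, 0.828, 0.0, 0.0]
ft_force: [-1.3, 1.4, 0.2]
grip_width: 0.307
grasp_force: 0.0
```

Request:
carry_out --pt "-1 0 0 0.5 -0.4" --pt "-1 0 0 0.5 -0.4" --pt "-1 0 0 0.5 -0.4" --pt "-1 0 0 0.5 -0.4"

```text
clock: 2.82
position: [0.5071, 0.1366, 0.2504]
ee_rot: [0.662, 0.75, 0.0, 0.0]
ft_force: [0.3, -0.3, 0.7]
grip_width: 0.3
grasp_force: 0.0
```

```bash
python3 - <<'E'
from h import *
print(np.round(st()['joint_pos'],2))
plan([(.562,-.315,.16,5),(.562,-.315,.08,5)])
E
```

```text
t 2.825 p [0.5071 0.1366 0.2504] F [ 0.3 -0.3  0.7] w 0.3003883350403602 gf 0.0
R [[-0.125, 0.992, 0.0], [0.992, 0.125, 0.0], [0.0, 0.0, -1.0]]
[-0.74  0.11  0.42  1.75 -0.05  1.29 -0.18]
now [0.5071 0.1366 0.2504] yaw 7.2 t 2.825 F [ 0.3 -0.3  0.7]
[-1.0, -0.004, 0.199] 0.024 -> [ 0.525 -0.012  0.221] 6.4
[-1.0, 0.008, 0.199] 0.024 -> [ 0.543 -0.161  0.191] 5.7
[-1.0, 0.021, 0.198] 0.023 -> [ 0.561 -0.31   0.161] 5.0
[-0.032, 0.002, 0.007] 0.001 -> [ 0.562 -0.315  0.16 ] 5.0
[-0.0, -0.0, 0.533] -0.0 -> [ 0.562 -0.315  0.08 ] 5.0
```

Request:
carry_out --pt "-1 0 0 0.02 -0.4" --pt "-1 0 0 0.02 -0.4" --pt "-1 0 0 0.02 -0.4"

```text
clock: 3.2
position: [0.5258, -0.0132, 0.2505]
ee_rot: [0.665, 0.747, 0.0, 0.0]
ft_force: [-0.3, 0.7, -0.6]
grip_width: 0.298
grasp_force: 0.0
```

Request:
carry_out --pt "-1 0.01 0.2 0.02 -0.4" --pt "-1 0.01 0.2 0.02 -0.4" --pt "-1 0.01 0.2 0.02 -0.4"

```text
clock: 3.58
position: [0.5447, -0.1617, 0.2195]
ee_rot: [0.669, 0.743, -0.0, -0.0]
ft_force: [0.8, 1.1, 0.4]
grip_width: 0.299
grasp_force: 0.0
```

Request:
carry_out --pt "-1 0.02 0.2 0.02 -0.4" --pt "-1 0.02 0.2 0.02 -0.4" --pt "-1 0.02 0.2 0.02 -0.4" --pt "-1 0.02 0.2 0.02 -0.4"

```text
clock: 4.08
position: [0.5635, -0.3095, 0.1889]
ee_rot: [0.673, 0.74, -0.0, -0.001]
ft_force: [-0.9, 0.6, 0.2]
grip_width: 0.295
grasp_force: 0.0
```

```bash
python3 - <<'E'
from h import *
st();plan([(.562,-.315,.16,5),(.562,-.315,.08,5)])
E
```

```text
t 4.075 p [ 0.5635 -0.3095  0.1889] F [-0.9  0.6  0.2] w 0.29546702044233525 gf 0.0
R [[-0.094, 0.996, -0.002], [0.996, 0.094, 0.001], [0.001, -0.002, -1.0]]
now [ 0.5635 -0.3095  0.1889] yaw 5.4 t 4.075 F [-0.9  0.6  0.2]
[-0.035, -0.014, 0.192] 0.013 -> [ 0.562 -0.315  0.16 ] 5.0
[-0.0, 0.0, 0.534] 0.0 -> [ 0.562 -0.315  0.08 ] 5.0
```

Request:
carry_out --pt "-0.03 -0.01 0.2 0.01 -0.4" --pt "-0.03 -0.01 0.45 0.01 -0.4" --pt "-0.03 -0.01 0.6 0.01 -0.4" --pt "-0.03 -0.01 0.73 0.01 -0.4" --pt "-0.03 -0.01 0.73 0.01 -0.4"

```text
clock: 4.7
position: [0.5661, -0.3117, 0.083]
ee_rot: [0.673, 0.739, 0.003, 0.002]
ft_force: [1.0, 1.3, 5.3]
grip_width: 0.298
grasp_force: 2.3
```

Request:
carry_out --pt "0 0 0 0 -1" --pt "0 0 0 0 -1" --pt "0 0 0 0 -1" --pt "0 0 0 0 -1" --pt "0 0 0 0 -1" --pt "0 0 0 0 -1" --force 40

```text
clock: 5.45
position: [0.5636, -0.3124, 0.0815]
ee_rot: [0.674, 0.739, 0.001, 0.0]
ft_force: [0.7, 2.9, 6.9]
grip_width: 0.112
grasp_force: 39.0
```

Request:
carry_out --pt "0 -0.1 0 0 -1" --pt "0 -0.25 0 0 -1" --pt "0 -0.4 0 0 -1" --pt "0 -0.55 0 0 -1" --pt "0 -0.7 0 0 -1" --pt "0 -0.8 0 0 -1" --pt "0 -0.88 0 0 -1" --pt "0 -0.88 0 0 -1" --pt "0 -0.88 0 0 -1" --pt "0 -0.88 0 0 -1"

```text
clock: 6.7
position: [0.4337, -0.3242, 0.0815]
ee_rot: [0.674, 0.739, 0.002, 0.001]
ft_force: [8.0, 2.7, 2.3]
grip_width: 0.112
grasp_force: 41.5
```

Request:
carry_out --pt "0 0 0 0 -0.4" --pt "0 0 0 0 -0.4" --pt "0 0 0 0 -0.4" --pt "0 0 -0.4 0 -0.4" --pt "0 0 -0.8 0 -0.4" --pt "0 0 -1 0 -0.4" --pt "0 0 -1 0 0.8"

```text
clock: 7.58
position: [0.431, -0.3272, 0.233]
ee_rot: [0.675, 0.738, 0.001, 0.002]
ft_force: [-0.0, 0.5, 0.2]
grip_width: 0.501
grasp_force: 0.0
```

```bash
python3 - <<'E'
from h import *
o=st();print(np.round(o['joint_pos'],2))
b=camera('top');save(b,'t1.png');P=cloud(b)
for q in ['tin_b_mid','unit_drawer0_handle']:
    print(q,[(np.round(x['position'],3).tolist(),round(x['conf'],2)) for x in boxes_of(q,b)])
def fitc(u,v,r,zlo,zhi,n):
    Q=P[v-r:v+r,u-r:u+r].reshape(-1,3); Q=Q[(Q[:,2]>zlo)&(Q[:,2]<zhi)]
    print(n,len(Q),np.round(cv2.minEnclosingCircle(Q[:,:2].astype(np.float32))[0],3) if len(Q) else '')
fitc(273,190,13,.064,.08,'silver1');fitc(306,196,13,.064,.08,'gold');fitc(316,236,13,.064,.08,'silver2')
E
```

```text
t 7.575 p [ 0.431  -0.3272  0.233 ] F [-0.   0.5  0.2] w 0.501246772773379 gf 0.0
R [[-0.088, 0.996, 0.004], [0.996, 0.088, -0.001], [-0.001, 0.004, -1.0]]
[-0.12  0.18  0.78  1.75 -0.14  1.26  0.78]
tin_b_mid [([0.558, 0.046, 0.066], 0.8), ([0.651, -0.047, 0.073], 0.71), ([0.459, 0.025, 0.067], 0.7)]
unit_drawer0_handle [([0.56, -0.307, 0.023], 0.85)]
silver1 275 [0.566 0.047]
gold 283 [ 0.553 -0.056]
silver2 299 [ 0.427 -0.084]
```

View pics/t1.png

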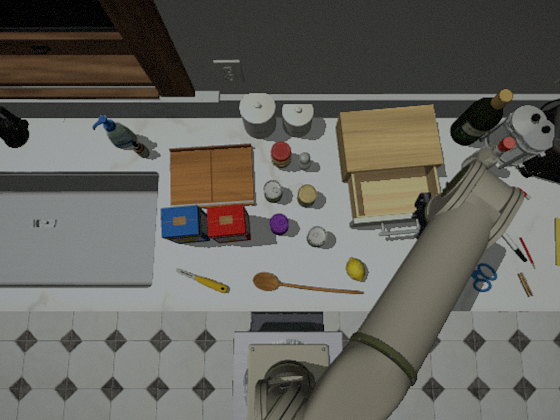

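The drawer stands open about 130 mm (floor visible near pixel (395,190)), and nothing else has moved. Gold tin first.

```bash
python3 - <<'E'
from h import *
plan([(.553,-.056,.22,5),(.553,-.056,.055,5),(.553,-.056,.20,5),(.559,-.385,.20,5),(.559,-.385,.079,5)])
E
```

```text
now [ 0.4298 -0.3261  0.2297] yaw 5.1 t 7.725 F [ 0.1 -0.1  0.1]
[1.0, 0.568, 0.038] 0.001 -> [ 0.501 -0.169  0.224] 5.0
[0.721, 0.409, 0.027] 0.001 -> [ 0.553 -0.056  0.22 ] 5.0
[0.0, -0.0, 1.0] 0.0 -> [ 0.553 -0.056  0.07 ] 5.0
[0.0, -0.0, 0.1] 0.0 -> [ 0.553 -0.056  0.055] 5.0
[0.0, -0.0, -0.967] 0.0 -> [ 0.553 -0.056  0.2  ] 5.0
[-1.0, -0.069, -0.0] 0.0 -> [ 0.556 -0.206  0.2  ] 5.0
[-1.0, -0.07, -0.0] 0.0 -> [ 0.558 -0.357  0.2  ] 5.0
[-0.188, -0.013, -0.0] 0.0 -> [ 0.559 -0.385  0.2  ] 5.0
[0.0, 0.0, 0.807] 0.0 -> [ 0.559 -0.385  0.079] 5.0
```

Request:
carry_out --pt "1 0.57 0.04 0 0.8" --pt "1 0.57 0.04 0 0.8" --pt "1 0.57 0.04 0 0.8" --pt "1 0.57 0.04 0 0.8"

```text
clock: 8.22
position: [0.5031, -0.1651, 0.223]
ee_rot: [0.673, 0.74, -0.001, -0.001]
ft_force: [0.2, -1.3, -1.0]
grip_width: 0.897
grasp_force: 0.0
```

Request:
carry_out --pt "0.72 0.41 0.03 0 0.8" --pt "0.72 0.41 0.03 0 0.8" --pt "0.72 0.41 0.3 0 0.8" --pt "0.72 0.41 0.6 0 0.8" --pt "0.72 0.41 0.6 0 0.8"

```text
clock: 8.85
position: [0.5511, -0.0574, 0.1313]
ee_rot: [0.676, 0.737, -0.003, -0.002]
ft_force: [-0.5, -0.7, -0.0]
grip_width: 0.901
grasp_force: 0.0
```

```bash
python3 - <<'E'
from h import *
st();plan([(.553,-.056,.055,5)])
E
```

```text
t 8.85 p [ 0.5511 -0.0574  0.1313] F [-0.5 -0.7 -0. ] w 0.9014879851217971 gf 0.0
R [[-0.087, 0.996, -0.008], [0.996, 0.087, -0.001], [-0.001, -0.008, -1.0]]
now [ 0.5511 -0.0574  0.1313] yaw 5.0 t 8.85 F [-0.5 -0.7 -0. ]
[0.008, 0.013, 0.509] -0.0 -> [ 0.553 -0.056  0.055] 5.0
```

Request:
carry_out --pt "0.01 0.01 0.25 0 0.8" --pt "0.01 0.01 0.5 0 0.8" --pt "0.01 0.01 0.5 0 0.8"

```text
clock: 9.22
position: [0.5542, -0.0555, 0.0591]
ee_rot: [0.675, 0.737, -0.001, -0.001]
ft_force: [0.3, 0.0, 0.9]
grip_width: 0.9
grasp_force: 0.0
```

Request:
carry_out --pt "0 0 0 0 0" --pt "0 0 0 0 0" --pt "0 0 0 0 0" --pt "0 0 0 0 0" --pt "0 0 0 0 0" --pt "0 0 -0.3 0 0" --pt "0 0 -0.6 0 0" --pt "0 0 -0.96 0 0" --pt "0 0 -0.96 0 0" --force 40

```text
clock: 10.35
position: [0.5578, -0.0555, 0.2095]
ee_rot: [0.675, 0.737, 0.004, 0.003]
ft_force: [0.7, 0.9, -2.5]
grip_width: 0.661
grasp_force: 44.0
```

Request:
carry_out --pt "-0.4 -0.03 0 0 0" --pt "-0.7 -0.05 0 0 0" --pt "-1 -0.07 0 0 0" --pt "-1 -0.07 0 0 0"

```text
clock: 10.85
position: [0.5567, -0.2099, 0.204]
ee_rot: [0.678, 0.736, -0.001, 0.001]
ft_force: [0.6, 0.8, -2.6]
grip_width: 0.659
grasp_force: 43.9
```

Request:
carry_out --pt "-0.4 -0.03 0 0 0" --pt "-0.7 -0.05 0 0 0" --pt "-1 -0.07 0 0 0" --pt "-1 -0.07 0 0 0" --pt "-1 -0.07 0 0 0"

```text
clock: 11.48
position: [0.5612, -0.3544, 0.2034]
ee_rot: [0.675, 0.738, 0.0, -0.0]
ft_force: [0.4, 0.4, -1.2]
grip_width: 0.654
grasp_force: 43.9
```

```bash
python3 - <<'E'
from h import *
st();plan([(.559,-.385,.079,5)])
E
```

```text
t 11.475 p [ 0.5612 -0.3544  0.2034] F [ 0.4  0.4 -1.2] w 0.6537193260844678 gf 43.937771916389465
R [[-0.089, 0.996, -0.0], [0.996, 0.089, 0.001], [0.001, -0.0, -1.0]]
now [ 0.5612 -0.3544  0.2034] yaw 5.1 t 11.475 F [ 0.4  0.4 -1.2]
[-0.202, -0.033, 0.83] 0.004 -> [ 0.559 -0.385  0.079] 5.0
```

Request:
carry_out --pt "-0.2 -0.03 0 0 0" --pt "-0.2 -0.03 0 0 0" --pt "-0.2 -0.03 0.3 0 0" --pt "-0.2 -0.03 0.5 0 0" --pt "-0.2 -0.03 0.7 0 0" --pt "-0.2 -0.03 0.78 0 0" --pt "-0.2 -0.03 0.81 0 0" --pt "-0.2 -0.03 0.81 0 0"

```text
clock: 12.48
position: [0.5614, -0.3842, 0.0844]
ee_rot: [0.674, 0.738, 0.002, 0.001]
ft_force: [0.4, 1.3, 2.0]
grip_width: 0.659
grasp_force: 44.0
```

```bash
python3 - <<'E'
from h import *
st()
E
```

```text
t 12.475 p [ 0.5614 -0.3842  0.0844] F [0.4 1.3 2. ] w 0.6585334026862755 gf 44.01846885681152
R [[-0.091, 0.996, 0.004], [0.996, 0.091, 0.001], [0.0, 0.004, -1.0]]
```

Request:
carry_out --pt "0 0 0 0 0.6" --pt "0 0 0 0 0.6" --pt "0 0 0 0 0.6" --pt "0 0 -0.3 0 0.6" --pt "0 0 -0.6 0 0.6" --pt "0 0 -0.85 0 0.8" --pt "0 0 -0.85 0 0.8"

```text
clock: 13.35
position: [0.5599, -0.387, 0.2132]
ee_rot: [0.675, 0.738, 0.001, 0.003]
ft_force: [-1.4, 0.4, 0.5]
grip_width: 0.897
grasp_force: 0.0
```

Request:
carry_out --pt "1 -0.35 0 0 0.8" --pt "1 -0.35 0 0 0.8" --pt "1 -0.35 0 0 0.8" --pt "1 -0.35 0 0 0.8"

```text
clock: 13.85
position: [0.493, -0.2382, 0.209]
ee_rot: [0.674, 0.739, 0.001, -0.001]
ft_force: [0.9, 0.7, -0.2]
grip_width: 0.901
grasp_force: 0.0
```

```bash
cat >> h.py <<'E'
def tins(c):
    P=cloud(c);I=c['img'].astype(int)
    v,u=np.mgrid[:420,:560]
    for zl,zh,n in((.064,.08,'worktop'),(.088,.1,'drawer')):
        m=((P[...,2]>zl)&(P[...,2]<zh)&(P[...,0]>.2)&(P[...,0]<.72)&(P[...,1]>-.46)&(P[...,1]<.12)).astype(np.uint8)
        k,l,s,ce=cv2.connectedComponentsWithStats(m)
        for i in range(1,k):
            if 100<s[i,4]<600:
                Q=P[l==i]; q=cv2.minEnclosingCircle(Q[:,:2].astype(np.float32)); print(n,s[i,4],np.round(q[0],3),round(q[1],3),'rgb',I[l==i].mean(0).round(),'px',ce[i].round())
E
python3 - <<'E'
from h import *
b=camera('top');tins(b)
plan([(.427,-.084,.13,5),(.427,-.084,.055,5)])
E
```

```text
worktop 280 [0.567 0.046] 0.029 rgb [130. 132. 127.] px [272. 188.]
worktop 284 [0.465 0.027] 0.029 rgb [ 85.  45. 109.] px [278. 222.]
worktop 297 [ 0.428 -0.084] 0.029 rgb [130. 132. 126.] px [317. 235.]
worktop 130 [ 0.271 -0.332] 0.027 rgb [113.  67.  81.] px [408. 291.]
drawer 299 [0.676 0.022] 0.03 rgb [118.  52.  46.] px [280. 151.]
drawer 129 [ 0.543 -0.204] 0.069 rgb [144. 136. 100.] px [356. 198.]
now [ 0.4934 -0.2399  0.2093] yaw 5.2 t 13.9 F [ 1.1 -0.6  0.3]
[1.0, -0.323, 0.492] 0.006 -> [ 0.432 -0.095  0.136] 5.0
[0.075, -0.024, 0.037] 0.0 -> [ 0.427 -0.084  0.13 ] 5.0
[0.0, -0.0, 0.5] 0.0 -> [ 0.427 -0.084  0.055] 5.0
```

Request:
carry_out --pt "1 -0.32 0.3 0 0.8" --pt "1 -0.32 0.3 0 0.8" --pt "1 -0.32 0.3 0 0.8" --pt "1 -0.32 0.45 0 0.8" --pt "1 -0.32 0.45 0 0.8"

```text
clock: 14.52
position: [0.4317, -0.0967, 0.1411]
ee_rot: [0.676, 0.737, -0.001, -0.001]
ft_force: [0.2, 0.1, 0.8]
grip_width: 0.9
grasp_force: 0.0
```

```bash
python3 - <<'E'
from h import *
plan([(.4275,-.084,.057,5),(.4275,-.084,.2,5),(.553,-.3155,.2,5),(.553,-.3155,.082,5)])
E
```

```text
now [ 0.4317 -0.0967  0.1411] yaw 5.0 t 14.525 F [0.2 0.1 0.8]
[0.087, -0.02, 0.561] -0.0 -> [ 0.428 -0.084  0.057] 5.0
[-0.0, -0.0, -0.953] -0.0 -> [ 0.428 -0.084  0.2  ] 5.0
[-1.0, 0.434, -0.0] -0.0 -> [ 0.505 -0.228  0.2  ] 5.0
[-0.611, 0.265, -0.0] -0.0 -> [ 0.553 -0.316  0.2  ] 5.0
[0.0, -0.0, 0.786] -0.0 -> [ 0.553 -0.316  0.082] 5.0
```

Request:
carry_out --pt "0.09 -0.02 0 0 0.8" --pt "0.09 -0.02 0.1 0 0.8" --pt "0.09 -0.02 0.35 0 0.8" --pt "0.09 -0.02 0.55 0 0.8" --pt "0.09 -0.02 0.55 0 0.8"

```text
clock: 15.15
position: [0.4268, -0.0839, 0.058]
ee_rot: [0.676, 0.737, -0.002, -0.001]
ft_force: [0.4, 0.1, -0.2]
grip_width: 0.903
grasp_force: 0.0
```

Request:
carry_out --pt "0 0 0 0 0" --pt "0 0 0 0 0" --pt "0 0 0 0 0" --pt "0 0 0 0 0" --pt "0 0 0 0 0" --pt "0 0 -0.3 0 0" --pt "0 0 -0.6 0 0" --pt "0 0 -0.96 0 0" --pt "0 0 -0.96 0 0" --force 40

```text
clock: 16.27
position: [0.4304, -0.0828, 0.2076]
ee_rot: [0.675, 0.738, 0.003, 0.002]
ft_force: [0.7, -0.0, -2.4]
grip_width: 0.658
grasp_force: 44.1
```

Request:
carry_out --pt "-0.35 0.15 0 0 0" --pt "-0.7 0.3 0 0 0" --pt "-1 0.43 0 0 0" --pt "-1 0.43 0 0 0"

```text
clock: 16.77
position: [0.5054, -0.2297, 0.202]
ee_rot: [0.677, 0.736, -0.002, -0.0]
ft_force: [-0.1, 0.6, -2.1]
grip_width: 0.658
grasp_force: 44.1
```

Request:
carry_out --pt "-0.35 0.15 0 0 0" --pt "-0.61 0.26 0 0 0" --pt "-0.61 0.26 0 0 0" --pt "-0.61 0.26 0 0 0"

```text
clock: 17.27
position: [0.5522, -0.3131, 0.2029]
ee_rot: [0.675, 0.738, 0.0, -0.001]
ft_force: [0.1, 0.3, -1.2]
grip_width: 0.657
grasp_force: 44.1
```

```bash
python3 - <<'E'
from h import *
b=camera('top');tins(b);save(b,'t2.png')
st();plan([(.553,-.3155,.082,5)])
E
```

```text
worktop 280 [0.567 0.046] 0.029 rgb [130. 132. 127.] px [272. 189.]
worktop 290 [0.465 0.027] 0.029 rgb [ 85.  45. 109.] px [278. 222.]
worktop 325 [ 0.273 -0.327] 0.029 rgb [101.  59.  71.] px [403. 289.]
drawer 297 [0.677 0.022] 0.03 rgb [119.  53.  47.] px [280. 151.]
drawer 114 [ 0.543 -0.198] 0.068 rgb [143. 136. 100.] px [355. 196.]
t 17.325 p [ 0.5524 -0.3127  0.2032] F [-0.6 -0.2 -1.1] w 0.6558637098980585 gf 44.06708300113678
R [[-0.089, 0.996, -0.0], [0.996, 0.089, 0.001], [0.001, -0.0, -1.0]]
now [ 0.5524 -0.3127  0.2032] yaw 5.1 t 17.325 F [-0.6 -0.2 -1.1]
[-0.019, 0.002, 0.808] 0.004 -> [ 0.553 -0.316  0.082] 5.0
```

View pics/t2.png

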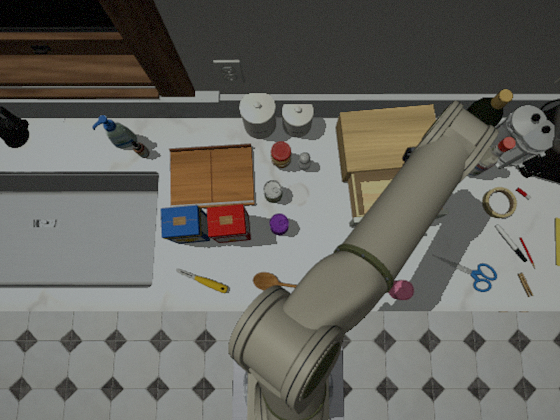

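The arm hides the drawer interior. The left wall near pixel (355,196) matches the estimated drawer centre, so I place here.

Request:
carry_out --pt "-0.02 0 0.2 0 0" --pt "-0.02 0 0.4 0 0" --pt "-0.02 0 0.6 0 0" --pt "-0.02 0 0.72 0 0" --pt "-0.02 0 0.79 0 0" --pt "-0.02 0 0.81 0 0" --pt "-0.02 0 0.81 0 0"

```text
clock: 18.2
position: [0.5536, -0.3171, 0.0833]
ee_rot: [0.675, 0.738, 0.0, 0.001]
ft_force: [-0.1, -1.2, -1.2]
grip_width: 0.659
grasp_force: 44.3
```

Request:
carry_out --pt "0 0 0 0 0.6" --pt "0 0 0 0 0.6" --pt "0 0 0 0 0.6" --pt "0 0 -0.3 0 0.6" --pt "0 0 -0.6 0 0.6" --pt "0 0 -0.85 0 0.8" --pt "0 0 -0.85 0 0.8"

```text
clock: 19.08
position: [0.554, -0.3181, 0.213]
ee_rot: [0.675, 0.738, 0.001, 0.002]
ft_force: [0.5, -0.7, -1.1]
grip_width: 0.902
grasp_force: 0.0
```

Request:
carry_out --pt "1 -0.08 0 0 0.8" --pt "1 -0.08 0 0 0.8" --pt "1 -0.08 0 0 0.8" --pt "1 -0.08 0 0 0.8"

```text
clock: 19.58
position: [0.5276, -0.166, 0.209]
ee_rot: [0.674, 0.739, 0.0, -0.001]
ft_force: [1.1, -0.5, 0.0]
grip_width: 0.898
grasp_force: 0.0
```

Request:
carry_out --pt "1 -0.08 0 0 0.8" --pt "1 -0.08 0 0 0.8" --pt "1 -0.08 0 0 0.8" --pt "1 -0.08 0 0 0.8"

```text
clock: 20.08
position: [0.5024, -0.0194, 0.2094]
ee_rot: [0.674, 0.739, -0.0, -0.0]
ft_force: [-0.2, -0.7, 0.2]
grip_width: 0.898
grasp_force: 0.0
```

```bash
python3 - <<'E'
from h import *
b=camera('top');tins(b)
st();plan([(.567,.0465,.13,5),(.567,.0465,.057,5),(.567,.0465,.20,5),(.547,-.246,.2,5),(.547,-.246,.082,5)])
E
```

```text
worktop 130 [0.567 0.054] 0.027 rgb [129. 131. 126.] px [268. 188.]
worktop 327 [ 0.273 -0.327] 0.029 rgb [122.  73.  89.] px [403. 289.]
drawer 254 [ 0.558 -0.343] 0.127 rgb [134. 125.  92.] px [421. 198.]
drawer 127 [ 0.543 -0.205] 0.07 rgb [120. 110.  80.] px [356. 198.]
drawer 276 [ 0.563 -0.385] 0.03 rgb [127. 116.  78.] px [419. 187.]
drawer 268 [ 0.556 -0.317] 0.029 rgb [123. 125. 118.] px [397. 190.]
t 20.125 p [ 0.5026 -0.0211  0.2095] F [ 0.  -0.4 -0.2] w 0.9029984896206755 gf 0.0
R [[-0.088, 0.996, -0.0], [0.996, 0.088, -0.0], [-0.0, -0.0, -1.0]]
now [ 0.5026 -0.0211  0.2095] yaw 5.1 t 20.125 F [ 0.  -0.4 -0.2]
[0.411, 0.468, 0.53] 0.002 -> [0.567 0.047 0.13 ] 5.0
[-0.0, -0.0, 0.487] 0.0 -> [0.567 0.047 0.057] 5.0
[-0.0, -0.0, -0.954] 0.0 -> [0.567 0.047 0.2  ] 5.0
[-1.0, -0.157, 0.0] 0.0 -> [ 0.557 -0.105  0.2  ] 5.0
[-0.931, -0.147, 0.0] 0.0 -> [ 0.547 -0.246  0.2  ] 5.0
[0.0, 0.0, 0.787] 0.0 -> [ 0.547 -0.246  0.082] 5.0
```

Both placed tins stand in the drawer. Third tin next.

Request:
carry_out --pt "0.41 0.47 0 0 0.8" --pt "0.41 0.47 0.1 0 0.8" --pt "0.41 0.47 0.4 0 0.8" --pt "0.41 0.47 0.53 0 0.8" --pt "0.41 0.47 0.53 0 0.8"

```text
clock: 20.75
position: [0.5668, 0.0452, 0.1295]
ee_rot: [0.676, 0.737, -0.001, -0.0]
ft_force: [0.1, -0.5, 0.7]
grip_width: 0.9
grasp_force: 0.0
```

```bash
python3 - <<'E'
from h import *
b=camera('scene');print([(np.round(x['position'],3).tolist(),round(x['conf'],2)) for x in boxes_of('tin_b_mid',b)])
st();plan([(.567,.0465,.057,5)])
E
```

```text
[([0.452, 0.005, 0.05], 0.98), ([0.554, 0.032, 0.045], 0.75)]
t 20.85 p [0.568  0.0461 0.1316] F [-0.  -0.6 -0.3] w 0.9022080371025857 gf 0.0
R [[-0.087, 0.996, 0.001], [0.996, 0.087, 0.0], [0.0, 0.002, -1.0]]
now [0.568  0.0461 0.1316] yaw 5.0 t 20.85 F [-0.  -0.6 -0.3]
[0.003, -0.007, 0.497] -0.001 -> [0.567 0.046 0.057] 5.0
```

Unmoved (0.554,0.032 side surface, as at the start). Grasping.

Request:
carry_out --pt "0 -0.01 0.25 0 0.8" --pt "0 -0.01 0.49 0 0.8" --pt "0 -0.01 0.49 0 0.8"

```text
clock: 21.22
position: [0.5651, 0.0467, 0.0564]
ee_rot: [0.675, 0.738, -0.001, -0.001]
ft_force: [0.2, 0.2, 0.7]
grip_width: 0.904
grasp_force: 0.0
```

Request:
carry_out --pt "0 0 0 0 0" --pt "0 0 0 0 0" --pt "0 0 0 0 0" --pt "0 0 0 0 0" --pt "0 0 0 0 0" --pt "0 0 -0.3 0 0" --pt "0 0 -0.6 0 0" --pt "0 0 -0.96 0 0" --pt "0 0 -0.96 0 0" --force 40

```text
clock: 22.35
position: [0.5683, 0.0468, 0.2063]
ee_rot: [0.675, 0.738, 0.004, 0.002]
ft_force: [-0.3, -0.1, -2.4]
grip_width: 0.662
grasp_force: 44.0
```

Request:
carry_out --pt "-0.35 -0.05 0 0 0" --pt "-0.7 -0.1 0 0 0" --pt "-1 -0.16 0 0 0" --pt "-1 -0.16 0 0 0"

```text
clock: 22.85
position: [0.554, -0.1093, 0.2011]
ee_rot: [0.678, 0.735, -0.0, 0.001]
ft_force: [-0.9, 0.9, -2.0]
grip_width: 0.661
grasp_force: 44.0
```

Request:
carry_out --pt "-0.35 -0.05 0 0 0" --pt "-0.7 -0.1 0 0 0" --pt "-0.93 -0.15 0 0 0" --pt "-0.93 -0.15 0 0 0" --pt "-0.93 -0.15 0 0 0"

```text
clock: 23.48
position: [0.5455, -0.244, 0.2005]
ee_rot: [0.675, 0.738, 0.0, -0.0]
ft_force: [1.0, 0.4, -2.9]
grip_width: 0.658
grasp_force: 44.0
```

```bash
python3 - <<'E'
from h import *
b=camera('top');tins(b)
st();plan([(.547,-.246,.082,5)])
E
```

```text
worktop 286 [0.465 0.027] 0.028 rgb [ 85.  46. 109.] px [278. 222.]
worktop 326 [ 0.273 -0.327] 0.029 rgb [89. 51. 62.] px [403. 289.]
drawer 291 [0.676 0.022] 0.031 rgb [118.  53.  47.] px [280. 151.]
drawer 135 [ 0.548 -0.404] 0.063 rgb [95. 82. 59.] px [434. 197.]
t 23.525 p [ 0.5457 -0.2436  0.2005] F [ 0.5  1.2 -2.1] w 0.6596964734745333 gf 44.03946876525879
R [[-0.091, 0.996, -0.0], [0.996, 0.091, 0.001], [0.001, 0.0, -1.0]]
now [ 0.5457 -0.2436  0.2005] yaw 5.2 t 23.525 F [ 0.5  1.2 -2.1]
[-0.016, 0.007, 0.79] 0.006 -> [ 0.547 -0.246  0.082] 5.0
```

Request:
carry_out --pt "-0.02 0.01 0.2 0 0" --pt "-0.02 0.01 0.4 0 0" --pt "-0.02 0.01 0.6 0 0" --pt "-0.02 0.01 0.72 0 0" --pt "-0.02 0.01 0.78 0 0" --pt "-0.02 0.01 0.8 0 0" --pt "-0.02 0.01 0.8 0 0"

```text
clock: 24.4
position: [0.5475, -0.2484, 0.0817]
ee_rot: [0.675, 0.738, 0.0, 0.001]
ft_force: [-0.6, -0.4, -2.1]
grip_width: 0.657
grasp_force: 44.2
```

Request:
carry_out --pt "0 0 0 0 0.6" --pt "0 0 0 0 0.6" --pt "0 0 0 0 0.6" --pt "0 0 -0.3 0 0.6" --pt "0 0 -0.6 0 0.6" --pt "0 0 -0.85 0 0" --pt "0 0 -0.85 0 -1"

```text
clock: 25.28
position: [0.5482, -0.2495, 0.212]
ee_rot: [0.675, 0.738, 0.002, 0.003]
ft_force: [0.5, 0.7, -0.9]
grip_width: 0.383
grasp_force: 0.0
```

Request:
carry_out --pt "0.5 -1 -0.2 0 -1" --pt "0.5 -1 -0.2 0 -1" --pt "0.5 -1 -0.2 0 -1" --pt "0.5 -1 -0.2 0 -1"

```text
clock: 25.78
position: [0.3891, -0.1861, 0.2392]
ee_rot: [0.675, 0.738, 0.004, 0.0]
ft_force: [1.2, 0.2, 0.7]
grip_width: -0.003
grasp_force: 0.0
```

```bash
python3 - <<'E'
from h import *
b=camera('top');tins(b);P=cloud(b);Z=P[...,2];v,u=np.mgrid[:420,:560]
save(b,'t3.png')
m=(Z>.066)&(Z<.09)&(P[...,0]<.475)&(P[...,0]>.4)&(P[...,1]<-.24)&(P[...,1]>-.41);Q=P[m];print('handle',Q.min(0),Q.max(0),len(Q))
plan([(.395,-.329,.2,5),(.395,-.329,.08,5)])
E
```

```text
worktop 284 [0.465 0.027] 0.029 rgb [ 83.  44. 106.] px [278. 222.]
drawer 295 [0.677 0.021] 0.031 rgb [115.  50.  45.] px [280. 151.]
drawer 125 [ 0.568 -0.438] 0.066 rgb [130. 120.  87.] px [437. 187.]
drawer 107 [ 0.545 -0.197] 0.067 rgb [141. 133.  97.] px [354. 195.]
drawer 281 [ 0.564 -0.384] 0.029 rgb [125. 114.  76.] px [419. 187.]
drawer 168 [ 0.559 -0.319] 0.028 rgb [123. 125. 117.] px [398. 187.]
drawer 159 [ 0.55  -0.249] 0.028 rgb [121. 123. 115.] px [370. 191.]Traceback (most recent call last):
  File "<stdin>", line 4, in <module>
    return umr_minimum(a, axis, None, out, keepdims, initial, where)
ValueError: zero-size array to reduction operation minimum which has no identity
```

View pics/t3.png

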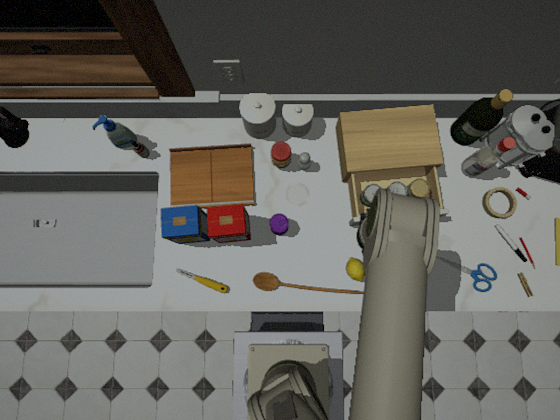

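All three tins stand in the drawer (px 370,191; 398,187; 419,187). Next I go in front of the handle with shut fingers.

```bash
python3 - <<'E'
from h import *
plan([(.395,-.329,.2,5),(.395,-.329,.08,5)])
E
```

```text
now [ 0.3902 -0.1862  0.2388] yaw 5.1 t 25.825 F [1.3 0.2 0.4]
[-0.951, -0.053, 0.259] 0.004 -> [ 0.395 -0.329  0.2  ] 5.0
[-0.0, -0.0, 0.8] 0.0 -> [ 0.395 -0.329  0.08 ] 5.0
```

Request:
carry_out --pt "-0.95 -0.05 0.26 0 -1" --pt "-0.95 -0.05 0.26 0 -1" --pt "-0.95 -0.05 0.26 0 -1" --pt "-0.95 -0.05 0.6 0 -1" --pt "-0.95 -0.05 0.6 0 -1"

```text
clock: 26.45
position: [0.3941, -0.3294, 0.1451]
ee_rot: [0.676, 0.737, -0.003, -0.003]
ft_force: [-0.1, 0.1, 0.4]
grip_width: -0.001
grasp_force: 0.0
```

```bash
python3 - <<'E'
from h import *
b=camera('top');tins(b);P=cloud(b);Z=P[...,2];v,u=np.mgrid[:420,:560]
m=(Z>.066)&(Z<.09)&(P[...,0]<.475)&(P[...,0]>.36)&(P[...,1]<-.2)&(P[...,1]>-.45)&(v<250);Q=P[m];print('handle?',len(Q),Q.min(0) if len(Q) else '',Q.max(0) if len(Q) else '')
plan([(.395,-.329,.08,5)])
E
```

```text
worktop 290 [0.465 0.027] 0.028 rgb [ 85.  45. 108.] px [278. 222.]
drawer 288 [0.677 0.022] 0.031 rgb [117.  52.  46.] px [280. 151.]
drawer 116 [ 0.574 -0.436] 0.059 rgb [126. 117.  84.] px [437. 183.]
drawer 254 [ 0.548 -0.302] 0.13 rgb [148. 141. 105.] px [379. 204.]
drawer 288 [ 0.565 -0.384] 0.03 rgb [126. 115.  77.] px [419. 187.]
drawer 270 [ 0.555 -0.318] 0.029 rgb [122. 124. 117.] px [397. 190.]
drawer 277 [ 0.549 -0.249] 0.029 rgb [125. 127. 120.] px [373. 192.]
handle? 180 [ 0.42967039 -0.34229782  0.06638995] [ 0.47490576 -0.20171792  0.08981233]
now [ 0.3951 -0.3299  0.1473] yaw 5.0 t 26.5 F [ 0.2 -0.6 -0.3]
[0.006, -0.0, 0.449] 0.001 -> [ 0.395 -0.329  0.08 ] 5.0
```

Request:
carry_out --pt "0 0 0.25 0 -1" --pt "0 0 0.45 0 -1" --pt "0 0 0.45 0 -1" --pt "0 0.04 0.45 0 -1" --pt "0 0.08 0.45 0 -1" --pt "0 0.13 0.45 0 -1" --pt "0 0.19 0.45 0 -1" --pt "0 0.26 0.45 0 -1" --pt "0 0.33 0.45 0 -1" --pt "0 0.4 0.45 0 -1" --pt "0 0.47 0.45 0 -1" --pt "0 0.54 0.45 0 -1" --pt "0 0.61 0.45 0 -1" --pt "0 0.67 0.45 0 -1" --pt "0 0.73 0.45 0 -1" --pt "0 0.78 0.45 0 -1" --pt "0 0.82 0.45 0 -1" --pt "0 0.85 0.45 0 -1" --pt "0 0.85 0.45 0 -1"

```text
clock: 28.88
position: [0.5233, -0.3182, 0.0808]
ee_rot: [0.675, 0.738, 0.0, 0.0]
ft_force: [-0.2, -1.6, -0.2]
grip_width: 0.003
grasp_force: 0.0
```

```bash
python3 - <<'E'
from h import *
st()
b=camera('top');P=cloud(b);Z=P[...,2];v,u=np.mgrid[:420,:560];tins(b)
m=(Z>.066)&(Z<.09)&(P[...,0]<.62)&(P[...,0]>.5)&(P[...,1]<-.24)&(P[...,1]>-.41)&(v<250);Q=P[m]
for y in np.arange(-.38,-.24,.01):
    q=Q[abs(Q[:,1]-y)<.005]; print(round(y,3),len(q),np.round([q[:,0].min(),q[:,0].max()],3) if len(q) else '')
E
```

```text
t 28.875 p [ 0.5233 -0.3182  0.0808] F [-0.2 -1.6 -0.2] w 0.002990885922369041 gf 0.0
R [[-0.089, 0.996, 0.0], [0.996, 0.089, -0.0], [-0.0, 0.0, -1.0]]
worktop 289 [0.465 0.027] 0.028 rgb [ 88.  47. 112.] px [278. 222.]
worktop 316 [ 0.273 -0.327] 0.029 rgb [91. 52. 63.] px [403. 289.]
drawer 295 [0.676 0.023] 0.031 rgb [121.  54.  48.] px [280. 151.]
-0.38 0 
-0.37 0 
-0.36 0 
-0.35 0 
-0.34 0 
-0.33 0 
-0.32 0 
-0.31 0 
-0.3 1 [0.6 0.6]
-0.29 5 [0.577 0.579]
-0.28 7 [0.577 0.578]
-0.27 8 [0.559 0.577]
-0.26 22 [0.554 0.576]
-0.25 7 [0.573 0.576]
-0.24 3 [0.573 0.574]
```

Request:
carry_out --pt "0 0.03 0 0 -1" --pt "0 0.06 0 0 -1" --pt "0 0.06 0 0 -1"

```text
clock: 29.3
position: [0.5325, -0.3172, 0.0808]
ee_rot: [0.675, 0.738, 0.0, 0.0]
ft_force: [-0.1, -0.1, 0.4]
grip_width: 0.001
grasp_force: 0.0
```

Request:
carry_out --pt "0 0.03 0 0 -1" --pt "0 0.06 0 0 -1" --pt "0 0.06 0 0 -1"

```text
clock: 29.68
position: [0.5415, -0.3164, 0.0808]
ee_rot: [0.675, 0.738, 0.0, 0.0]
ft_force: [0.5, -0.7, -0.2]
grip_width: 0.004
grasp_force: 0.0
```

Request:
carry_out --pt "0 0.03 0 0 -1" --pt "0 0.03 0 0 -1"

```text
clock: 29.92
position: [0.5458, -0.316, 0.0808]
ee_rot: [0.675, 0.738, 0.0, 0.0]
ft_force: [-0.6, -0.1, 0.5]
grip_width: 0.0
grasp_force: 0.0
```

Request:
carry_out --pt "0 0.02 0 0 -1" --pt "0 0.03 0 0 -1"

```text
clock: 30.18
position: [0.5483, -0.3161, 0.0806]
ee_rot: [0.675, 0.737, -0.001, -0.001]
ft_force: [-11.2, 2.6, 6.7]
grip_width: -0.005
grasp_force: 5.6
```

Request:
carry_out --pt "0 0.02 0 0 -1" --pt "0 0.03 0 0 -1"

```text
clock: 30.42
position: [0.5488, -0.3162, 0.0804]
ee_rot: [0.676, 0.737, -0.002, -0.005]
ft_force: [-30.2, 8.0, 20.8]
grip_width: -0.002
grasp_force: 14.8
```

```bash
python3 - <<'E'
from h import *
st()
a=camera('scene');im=cv2.resize(a['img'][180:300,320:480],(640,480),interpolation=cv2.INTER_CUBIC);cv2.imwrite('pics/d1.png',im[:,:,::-1])
E
```

```text
t 30.425 p [ 0.5488 -0.3162  0.0804] F [-30.2   8.   20.8] w -0.0021748158339273617 gf 14.781686961650848
R [[-0.085, 0.996, -0.01], [0.996, 0.085, 0.003], [0.004, -0.009, -1.0]]
```

View pics/d1.png

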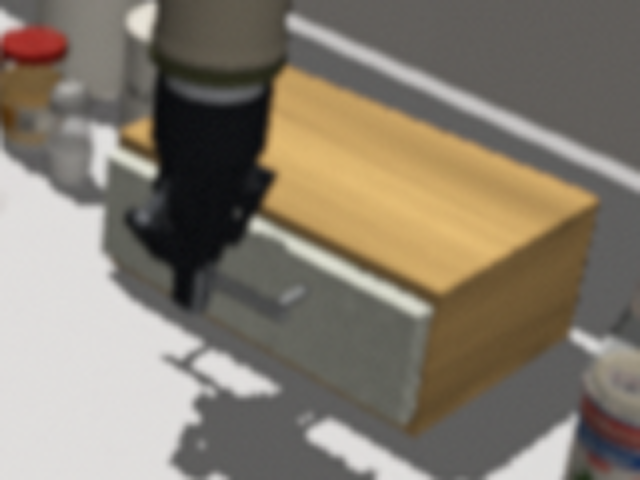

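The stop is firm at 30 N and the front is flush with the cabinet, so the drawer is shut. Back off and head for the cartons.

Request:
carry_out --pt "0 -0.15 0 0 -1" --pt "0 -0.3 0 0 -1" --pt "0 -0.3 -0.4 0 -1" --pt "0 -0.3 -0.8 0 -1" --pt "0 -0.3 -1 0 -1" --pt "0 -0.3 -1 0 -1"

```text
clock: 31.22
position: [0.5105, -0.3202, 0.2333]
ee_rot: [0.675, 0.738, 0.001, 0.002]
ft_force: [0.6, -0.6, 1.0]
grip_width: -0.001
grasp_force: 0.0
```

```bash
python3 - <<'E'
from h import *
plan([(.44,-.1,.25,50),(.385,.162,.25,93.3),(.385,.162,.155,93.3)])
E
```

```text
now [ 0.5105 -0.3202  0.2333] yaw 5.1 t 31.225 F [ 0.6 -0.6  1. ]
[1.0, -0.225, -0.074] -0.996 -> [ 0.464 -0.174  0.244] 35.0
[0.493, 0.153, -0.037] -0.502 -> [ 0.44 -0.1   0.25] 50.0
[0.973, 0.764, -0.0] -1.0 -> [0.402 0.082 0.25 ] 80.0
[0.204, 0.508, -0.0] -0.443 -> [0.385 0.162 0.25 ] 93.3
[-0.0, 0.0, 0.633] 0.0 -> [0.385 0.162 0.155] 93.3
```

Request:
carry_out --pt "1 -0.22 -0.08 -1 0.2" --pt "1 -0.22 -0.08 -1 0.2" --pt "1 -0.22 -0.08 -1 0.2" --pt "1 -0.22 -0.08 -1 0.2"

```text
clock: 31.72
position: [0.4633, -0.1701, 0.2423]
ee_rot: [0.459, 0.889, 0.001, -0.0]
ft_force: [-0.6, 0.1, 0.3]
grip_width: 0.6
grasp_force: 0.0
```

Request:
carry_out --pt "0.5 0.15 -0.04 -0.5 0.2" --pt "0.5 0.15 -0.04 -0.5 0.2" --pt "0.5 0.15 -0.04 -0.5 0.2"

```text
clock: 32.1
position: [0.4387, -0.0985, 0.2486]
ee_rot: [0.342, 0.94, 0.0, -0.0]
ft_force: [0.5, -0.7, 0.4]
grip_width: 0.603
grasp_force: 0.0
```

Request:
carry_out --pt "0.97 0.76 0 -1 0.2" --pt "0.97 0.76 0 -1 0.2" --pt "0.97 0.76 0 -1 0.2" --pt "0.97 0.76 0 -1 0.2" --pt "0.97 0.76 0 -1 0.2"

```text
clock: 32.72
position: [0.4011, 0.0807, 0.2484]
ee_rot: [0.089, 0.996, -0.0, -0.0]
ft_force: [-0.3, 0.5, 0.5]
grip_width: 0.602
grasp_force: 0.0
```

```bash
python3 - <<'E'
from h import *
print(np.round(st()['joint_pos'],2));plan([(.385,.162,.25,93.3),(.385,.162,.155,93.3)])
E
```

```text
t 32.725 p [0.4011 0.0807 0.2484] F [-0.3  0.5  0.5] w 0.6022200171274744 gf 0.0
R [[-0.984, 0.177, -0.001], [0.177, 0.984, -0.001], [0.001, -0.001, -1.0]]
[-1.   -0.23  0.61  2.02  0.14  1.32  0.95]
now [0.4011 0.0807 0.2484] yaw 79.8 t 32.725 F [-0.3  0.5  0.5]
[0.202, 0.514, -0.011] -0.45 -> [0.385 0.162 0.25 ] 93.3
[-0.0, 0.0, 0.634] -0.0 -> [0.385 0.162 0.155] 93.3
```

Request:
carry_out --pt "0.2 0.51 0 -0.45 0.2" --pt "0.2 0.51 0 -0.45 0.2" --pt "0.2 0.51 0 -0.45 0.2" --pt "0.2 0.51 0.3 -0.45 0.2" --pt "0.2 0.51 0.62 -0.45 0.2" --pt "0.2 0.51 0.62 -0.45 0.2"

```text
clock: 33.48
position: [0.3831, 0.1596, 0.1538]
ee_rot: [-0.029, 1.0, -0.002, -0.002]
ft_force: [0.3, -0.4, 1.3]
grip_width: 0.598
grasp_force: 0.0
```

Request:
carry_out --pt "-0.1 0 0 0 0.2" --pt "-0.15 0 0 0 0.2" --pt "-0.2 0 0 0 0.2" --pt "-0.25 0 0 0 0.2" --pt "-0.3 0 0 0 0.2" --pt "-0.35 0 0 0 0.2" --pt "-0.4 0 0 0 0.2" --pt "-0.45 0 0 0 0.2" --pt "-0.45 0 0 0 0.2"

```text
clock: 34.6
position: [0.4518, 0.1668, 0.1557]
ee_rot: [-0.031, 1.0, -0.0, 0.0]
ft_force: [-0.3, -0.3, -0.5]
grip_width: 0.598
grasp_force: 0.0
```

```bash
cat >> h.py <<'E'
def cart(c):
    P=cloud(c);I=c['img'].astype(int);h=cv2.cvtColor(c['img'],cv2.COLOR_RGB2HSV).astype(int)
    reg=(P[...,0]>.36)&(P[...,0]<.78)&(P[...,1]>.06)&(P[...,1]<.42)&(P[...,2]>.035)
    for n,m in(('red',((h[...,0]<6)|(h[...,0]>172))&(h[...,1]>170)),('blue',(h[...,0]>100)&(h[...,0]<125)&(h[...,1]>120))):
        Q=P[m&reg]
        if len(Q)<50: print(n,len(Q));continue
        zm=np.percentile(Q[:,2],98);T=Q[Q[:,2]>zm-.012]
        r=cv2.minAreaRect(T[:,:2].astype(np.float32)); d=r[0]-np.array([.5235,.234])
        print(n,len(Q),'ztop',round(zm,3),'rect',np.round(r[0],3),np.round(r[1],3),round(r[2],1),'tray xy',np.round([d@[.998,.058],d@[-.058,.998]],3))
E
python3 - <<'E'
from h import *
st();b=camera('top');cart(b);a=camera('scene');save(b,'t4.png');cv2.imwrite('pics/s4.png',cv2.resize(a['img'][130:250,180:340],(640,480))[:,:,::-1])
E
```

```text
t 34.6 p [0.4518 0.1668 0.1557] F [-0.3 -0.3 -0.5] w 0.597922025490722 gf 0.0
R [[-0.998, -0.062, 0.0], [-0.062, 0.998, -0.0], [-0.0, -0.0, -1.0]]
red 385 ztop 0.19 rect [0.473 0.124] [0.09  0.027] 18.7 tray xy [-0.056 -0.107]
blue 428 ztop 0.174 rect [0.458 0.221] [0.077 0.237] 4.6 tray xy [-0.066 -0.009]
```

View pics/s4.png

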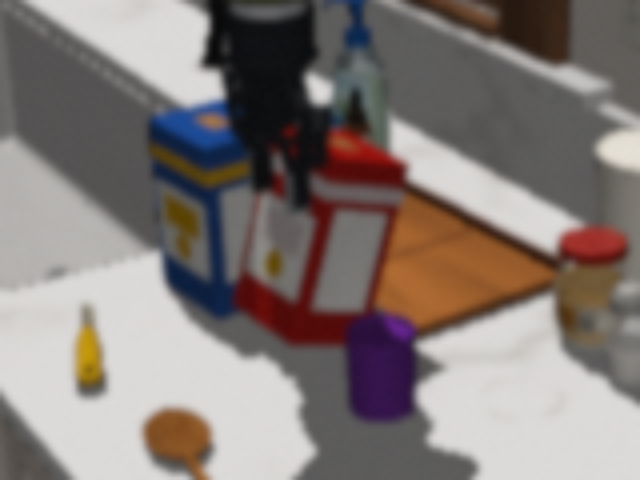

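The red carton is tipping about the tray edge as intended. I keep pushing.

Request:
carry_out --pt "-0.05 0 0 0 0.2" --pt "-0.1 0 0 0 0.2" --pt "-0.15 0 0 0 0.2" --pt "-0.2 0 0 0 0.2" --pt "-0.25 0 0 0 0.2" --pt "-0.3 0 0 0 0.2" --pt "-0.35 0 0 0 0.2" --pt "-0.4 0 0 0 0.2" --pt "-0.45 0 0 0 0.2" --pt "-0.5 0 0 0 0.2" --pt "-0.5 0 0 0 0.2" --pt "-0.5 0 0 0 0.2" --pt "-0.5 0 0 0 0.2"

```text
clock: 36.33
position: [0.5259, 0.1716, 0.1558]
ee_rot: [-0.031, 1.0, 0.0, -0.0]
ft_force: [-0.0, 0.3, -1.0]
grip_width: 0.599
grasp_force: 0.0
```

```bash
python3 - <<'E'
from h import *
st();b=camera('top');cart(b);a=camera('scene');cv2.imwrite('pics/s5.png',cv2.resize(a['img'][130:250,180:340],(640,480))[:,:,::-1])
E
```

```text
t 36.325 p [0.5259 0.1716 0.1558] F [-0.   0.3 -1. ] w 0.5993930544876068 gf 0.0
R [[-0.998, -0.062, -0.0], [-0.062, 0.998, 0.0], [0.0, 0.0, -1.0]]
red 388 ztop 0.112 rect [0.59  0.132] [0.144 0.038] 3.5 tray xy [ 0.06  -0.106]
blue 495 ztop 0.201 rect [0.453 0.147] [0.032 0.185] 70.8 tray xy [-0.075 -0.082]
```

View pics/s5.png

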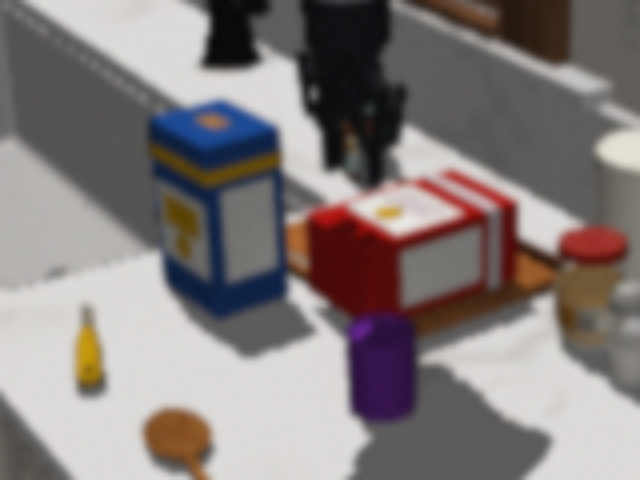

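The red carton lies on its back on the tray. Now the blue one.

```bash
python3 - <<'E'
from h import *
plan([(.40,.20,.245,93.3),(.382,.286,.245,93.3),(.382,.286,.155,93.3)])
E
```

```text
now [0.526  0.1717 0.1559] yaw 93.6 t 36.425 F [-0.5 -0.6 -0.5]
[0.827, 0.241, -0.594] 0.009 -> [0.4   0.2   0.245] 93.3
[0.086, 0.579, -0.0] 0.0 -> [0.382 0.286 0.245] 93.3
[0.0, 0.0, 0.6] 0.0 -> [0.382 0.286 0.155] 93.3
```

Request:
carry_out --pt "0 0 -0.4 0 0.2" --pt "0.2 0.05 -0.6 0 0.2" --pt "0.5 0.15 -0.6 0 0.2" --pt "0.83 0.24 -0.6 0.01 0.2" --pt "0.83 0.24 -0.6 0.01 0.2"

```text
clock: 37.05
position: [0.397, 0.2009, 0.2461]
ee_rot: [-0.031, 1.0, 0.001, -0.0]
ft_force: [0.9, -0.1, 0.6]
grip_width: 0.602
grasp_force: 0.0
```

Request:
carry_out --pt "0.09 0.3 0 0 0.2" --pt "0.09 0.58 0 0 0.2" --pt "0.09 0.58 0 0 0.2" --pt "0.09 0.58 0.3 0 0.2" --pt "0.09 0.58 0.6 0 0.2" --pt "0.09 0.58 0.6 0 0.2"

```text
clock: 37.8
position: [0.3806, 0.2836, 0.1536]
ee_rot: [-0.028, 1.0, -0.002, -0.002]
ft_force: [0.6, -1.0, 0.3]
grip_width: 0.599
grasp_force: 0.0
```

Request:
carry_out --pt "-0.1 0 0 0 0.2" --pt "-0.15 0 0 0 0.2" --pt "-0.2 0 0 0 0.2" --pt "-0.25 0 0 0 0.2" --pt "-0.3 0 0 0 0.2" --pt "-0.35 0 0 0 0.2" --pt "-0.4 0 0 0 0.2" --pt "-0.45 0 0 0 0.2" --pt "-0.45 0 0 0 0.2"

```text
clock: 38.92
position: [0.4492, 0.2895, 0.1557]
ee_rot: [-0.028, 1.0, -0.0, 0.0]
ft_force: [-0.2, 0.2, -0.3]
grip_width: 0.602
grasp_force: 0.0
```

Request:
carry_out --pt "-0.05 0 0 0 0.2" --pt "-0.1 0 0 0 0.2" --pt "-0.15 0 0 0 0.2" --pt "-0.2 0 0 0 0.2" --pt "-0.25 0 0 0 0.2" --pt "-0.3 0 0 0 0.2" --pt "-0.35 0 0 0 0.2" --pt "-0.4 0 0 0 0.2" --pt "-0.45 0 0 0 0.2" --pt "-0.5 0 0 0 0.2" --pt "-0.5 0 0 0 0.2" --pt "-0.5 0 0 0 0.2" --pt "-0.5 0 0 0 0.2"

```text
clock: 40.55
position: [0.5232, 0.2941, 0.1558]
ee_rot: [-0.029, 1.0, 0.0, -0.0]
ft_force: [-0.1, 0.3, -0.6]
grip_width: 0.6
grasp_force: 0.0
```

Request:
carry_out --pt "0 0 -0.4 0 0" --pt "0.3 0 -0.6 0 0" --pt "0.6 0 -0.6 0 0" --pt "1 0 -0.6 0 0" --pt "1 0 -0.6 0 0"

```text
clock: 41.18
position: [0.3701, 0.2858, 0.246]
ee_rot: [-0.031, 1.0, 0.001, -0.001]
ft_force: [1.0, 0.4, 0.1]
grip_width: 0.5
grasp_force: 0.0
```

```bash
python3 - <<'E'
from h import *
st();b=camera('top');cart(b);a=camera('scene');cv2.imwrite('pics/s6.png',np.hstack([cv2.resize(a['img'][130:250,180:340],(400,300)),cv2.resize(b['img'][120:270,140:340],(400,300))])[:,:,::-1])
E
```

```text
t 41.175 p [0.3701 0.2858 0.246 ] F [1.  0.4 0.1] w 0.5000983149195979 gf 0.0
R [[-0.998, -0.062, -0.002], [-0.062, 0.998, 0.002], [0.002, 0.002, -1.0]]
red 1021 ztop 0.099 rect [0.516 0.186] [0.126 0.33 ] 81.6 tray xy [-0.01  -0.047]
blue 1064 ztop 0.1 rect [0.512 0.289] [0.309 0.106] 6.9 tray xy [-0.009  0.055]
```

View pics/s6.png

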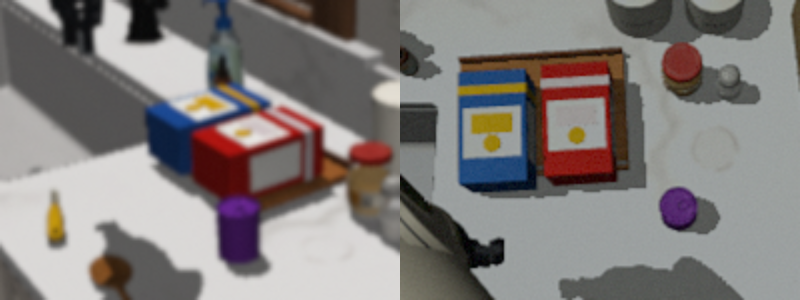

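Both cartons lie on their backs, blue left and red right, each short of the rail. I measure them before the slide.

```bash
cat >> h.py <<'E'
def lay(c):
    P=cloud(c); d=P-np.array([.5235,.234,0]); x=d@[.998,.058,0]; y=d@[-.058,.998,0]
    m=((P[...,2]>.086)&(P[...,2]<.105)&(x>-.06)&(x<.2)&(abs(y)<.15)).astype(np.uint8)
    k,l,s,_=cv2.connectedComponentsWithStats(m)
    for i in range(1,k):
        if s[i,4]>300:
            q=l==i; r=cv2.minAreaRect(np.c_[x[q],y[q]].astype(np.float32)); print(s[i,4],'tray-frame ctr',np.round(r[0],3),np.round(r[1],3),round(r[2],1),'z',np.median(P[q][:,2]).round(3),'rgb',c['img'][q].mean(0).round())
E
python3 - <<'E'
from h import *
b=camera('top');lay(b)
# tray-frame target -> world
f=lambda x,y:(.5235+.998*x-.058*y,.234+.058*x+.998*y)
print(f(-.06,.06),f(-.06,-.06)); plan([(*f(-.1,.06),.2,93.3),(*f(-.1,.06),.07,93.3)])
E
```

```text
1922 tray-frame ctr [ 0.065 -0.061] [0.171 0.1  ] 0.3 z 0.094 rgb [140.  86.  78.]
1941 tray-frame ctr [0.06  0.062] [0.102 0.171] 89.8 z 0.094 rgb [ 90. 104. 106.]
(0.46014, 0.2904) (0.46709999999999996, 0.17064000000000001)
now [0.3743 0.2855 0.2462] yaw 93.3 t 41.325 F [ 0.4 -0.2 -0.7]
[-0.307, -0.0, 0.308] -0.001 -> [0.42  0.288 0.2  ] 93.3
[0.0, -0.0, 0.867] -0.0 -> [0.42  0.288 0.07 ] 93.3
```

Request:
carry_out --pt "-0.3 0 0.3 0 0" --pt "-0.3 0 0.6 0 0" --pt "-0.3 0 0.9 0 0" --pt "-0.3 0 0.9 0 0"

```text
clock: 41.82
position: [0.4183, 0.286, 0.1081]
ee_rot: [-0.028, 1.0, -0.003, -0.002]
ft_force: [0.5, 0.8, 0.8]
grip_width: 0.5
grasp_force: 0.0
```

Request:
carry_out --pt "0 0 0.1 0 0" --pt "0 0 0.27 0 0" --pt "-0.08 0 0.27 0 0" --pt "-0.16 0 0.27 0 0" --pt "-0.24 0 0.27 0 0" --pt "-0.32 0 0.27 0 0" --pt "-0.38 0 0.27 0 0" --pt "-0.43 0 0.27 0 0" --pt "-0.48 0 0.27 0 0" --pt "-0.52 0 0.27 0 0" --pt "-0.56 0 0.27 0 0" --pt "-0.6 0 0.27 0 0" --pt "-0.6 0 0.27 0 0"

```text
clock: 43.45
position: [0.5091, 0.293, 0.0704]
ee_rot: [-0.028, 1.0, 0.0, 0.0]
ft_force: [0.5, 0.9, -0.0]
grip_width: 0.5
grasp_force: 0.0
```

```bash
python3 - <<'E'
from h import *
o=st();d=np.array(o['position'])-[.5235,.234,0];print('tcp tray x',d@[.998,.058,0]);lay(camera('top'))
E
```

```text
t 43.45 p [0.5091 0.293  0.0704] F [ 0.5  0.9 -0. ] w 0.4999413331861548 gf 0.0
R [[-0.998, -0.057, 0.001], [-0.057, 0.998, 0.0], [-0.001, 0.0, -1.0]]
tcp tray x -0.010928213587459462
1249 tray-frame ctr [0.092 0.061] [0.101 0.165] 89.8 z 0.094 rgb [ 96. 106.  97.]
1921 tray-frame ctr [ 0.064 -0.062] [0.171 0.101] 0.4 z 0.094 rgb [129.  84.  77.]
```

Request:
carry_out --pt "-0.02 0 0 0 0" --pt "-0.04 0 0 0 0" --pt "-0.06 0 0 0 0" --pt "-0.07 0 0 0 0" --pt "-0.07 0 0 0 0"

```text
clock: 44.12
position: [0.5192, 0.2937, 0.0703]
ee_rot: [-0.028, 1.0, 0.0, 0.0]
ft_force: [-0.2, 0.8, 0.3]
grip_width: 0.496
grasp_force: 0.0
```

Request:
carry_out --pt "-0.01 0 0 0 0" --pt "-0.02 0 0 0 0" --pt "-0.02 0 0 0 0"

```text
clock: 44.5
position: [0.5215, 0.2939, 0.0701]
ee_rot: [-0.029, 1.0, -0.0, -0.001]
ft_force: [-3.8, -0.4, 0.3]
grip_width: 0.5
grasp_force: 0.0
```

```bash
python3 - <<'E'
from h import *
o=st();d=np.array(o['position'])-[.5235,.234,0];print('tcp tray x',d@[.998,.058,0]);lay(camera('top'))
E
```

```text
t 44.5 p [0.5215 0.2939 0.0701] F [-3.8 -0.4  0.3] w 0.5004966458233172 gf 0.0
R [[-0.998, -0.057, -0.001], [-0.057, 0.998, -0.0], [0.001, -0.0, -1.0]]
tcp tray x 0.001492162110956393
1209 tray-frame ctr [0.106 0.061] [0.099 0.162] 89.8 z 0.094 rgb [ 96. 106.  98.]
1918 tray-frame ctr [ 0.065 -0.062] [0.171 0.101] 0.4 z 0.094 rgb [124.  81.  74.]
```

Request:
carry_out --pt "0.25 0 0 0 0" --pt "0.5 0 0 0 0" --pt "0.5 0 0 0 0" --pt "0.5 -0.3 0 0 0" --pt "0.5 -0.6 0 0 0" --pt "0.5 -0.82 0 0 0" --pt "0.5 -0.82 0 0 0" --pt "0.5 -0.82 0 0 0"

```text
clock: 45.55
position: [0.455, 0.1674, 0.0706]
ee_rot: [-0.028, 1.0, 0.0, 0.001]
ft_force: [-0.7, -0.1, -0.5]
grip_width: 0.499
grasp_force: 0.0
```

Request:
carry_out --pt "-0.06 0 0 0 0" --pt "-0.12 0 0 0 0" --pt "-0.18 0 0 0 0" --pt "-0.23 0 0 0 0" --pt "-0.28 0 0 0 0" --pt "-0.32 0 0 0 0" --pt "-0.36 0 0 0 0" --pt "-0.4 0 0 0 0" --pt "-0.43 0 0 0 0" --pt "-0.46 0 0 0 0" --pt "-0.48 0 0 0 0" --pt "-0.48 0 0 0 0"

```text
clock: 47.05
position: [0.5263, 0.1709, 0.0703]
ee_rot: [-0.028, 1.0, 0.0, 0.0]
ft_force: [0.1, 0.9, -0.3]
grip_width: 0.5
grasp_force: 0.0
```

Request:
carry_out --pt "-0.01 0 0 0 0" --pt "-0.02 0 0 0 0" --pt "-0.02 0 0 0 0"

```text
clock: 47.42
position: [0.5291, 0.1711, 0.0703]
ee_rot: [-0.029, 1.0, 0.0, 0.0]
ft_force: [0.8, -0.6, 0.9]
grip_width: 0.502
grasp_force: 0.0
```

```bash
python3 - <<'E'
from h import *
o=st();d=np.array(o['position'])-[.5235,.234,0];print('tcp tray x',d@[.998,.058,0]);lay(camera('top'))
E
```

```text
t 47.425 p [0.5291 0.1711 0.0703] F [ 0.8 -0.6  0.9] w 0.5023582668576418 gf 0.0
R [[-0.998, -0.057, 0.0], [-0.057, 0.998, 0.0], [-0.0, 0.0, -1.0]]
tcp tray x 0.001969061386478461
701 tray-frame ctr [ 0.106 -0.062] [0.165 0.099] 0.1 z 0.094 rgb [136.  79.  76.]
904 tray-frame ctr [0.102 0.061] [0.171 0.101] 0.9 z 0.094 rgb [ 83. 102. 113.]
```

Blue is home at 0.102. One more touch on red, then retreat.

Request:
carry_out --pt "-0.01 0 0 0 0" --pt "-0.02 0 0 0 0" --pt "-0.02 0 0 0 0"

```text
clock: 47.85
position: [0.5304, 0.1712, 0.0696]
ee_rot: [-0.029, 1.0, -0.0, -0.002]
ft_force: [-6.5, -0.9, 2.6]
grip_width: 0.505
grasp_force: 0.0
```

Request:
carry_out --pt "0.25 0 0 0 0" --pt "0.5 0 0 0 0" --pt "0.6 0 -0.5 0 0" --pt "0.6 0 -1 0 0" --pt "0.6 0 -1 0 0"

```text
clock: 48.48
position: [0.4432, 0.1666, 0.2239]
ee_rot: [-0.028, 1.0, 0.002, 0.002]
ft_force: [0.7, 0.5, 0.2]
grip_width: 0.501
grasp_force: 0.0
```

Request:
carry_out --pt "-0.1 -0.9 0 0 0" --pt "-0.1 -0.9 0 0 0" --pt "-0.1 -0.9 0 0 0" --pt "-0.1 -0.9 0 0 0"

```text
clock: 48.98
position: [0.4649, 0.032, 0.2204]
ee_rot: [-0.028, 1.0, 0.0, 0.0]
ft_force: [-0.4, 0.2, 0.4]
grip_width: 0.501
grasp_force: 0.0
```

```bash
python3 - <<'E'
from h import *
o=st();b=camera('top');lay(b);tins(b);save(b,'t7.png')
P=cloud(b);m=(P[...,2]>.066)&(P[...,2]<.09)&(P[...,0]<.575)&(P[...,0]>.5)&(P[...,1]<-.24)&(P[...,1]>-.39);Q=P[m]
for y in (-.37,-.34,-.31,-.28): print(y,np.round(Q[abs(Q[:,1]-y)<.006,0].min(),3))
E
```

```text
t 48.975 p [0.4649 0.032  0.2204] F [-0.4  0.2  0.4] w 0.5007517552066297 gf 0.0
R [[-0.998, -0.056, 0.0], [-0.056, 0.998, 0.001], [-0.0, 0.001, -1.0]]
1710 tray-frame ctr [ 0.102 -0.062] [0.171 0.101] 0.4 z 0.094 rgb [136.  84.  77.]
1905 tray-frame ctr [0.101 0.061] [0.171 0.101] 0.5 z 0.094 rgb [ 87. 101. 103.]
worktop 117 [ 0.588 -0.351] 0.097 rgb [66. 68. 65.] px [401. 177.]
worktop 327 [ 0.272 -0.327] 0.029 rgb [138.  84. 101.] px [403. 289.]
drawer 155 [0.682 0.024] 0.029 rgb [114.  53.  48.] px [279. 147.]
-0.37 0.568
-0.34 0.566
-0.31 0.563
-0.28 0.562
```

View pics/t7.png

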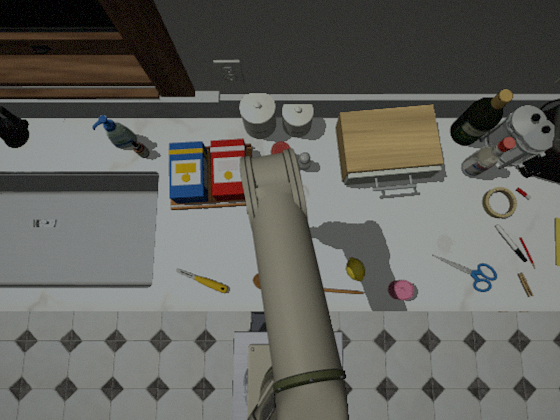

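The final view shows both cartons home against the rail (blue 187,170; red 230,168), the drawer shut (handle 398,187), and jar and mill in place. Handing in.

```bash
python3 -c "
from h import *
print(ticket.hand_in())"
```

```text
the job is handed in; nothing more can be done
None
```

I handed the job in at about 49 s on the robot's clock. Both cartons are on their backs against the rail, all three tins are in the shut drawer, and the mill and jar never moved; the tins were last seen upright before I shut the drawer, and no verdict came back.

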